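# Set up the return weighing run in reverse order

## Task

Four pieces stand in a row on one pegged rack in the order in which they were weighed. For the return run, move them all to the empty rack in the reverse order, so that the piece at the left end goes to the right end, and so on along the row. Stand each one upright on the middle of its cork pad, set down gently and not dropped, and let go of everything.

Things in the scene. Friction and masses are not known exactly. Their poses are not given: they have to be found in the camera images.
- capsule_mid (a point): Brass aneroid capsule stack: two ribbed brass discs one on the other with a small stub on top; 54 mm across, 36 mm high in all (widest bands at 4-12 and 20-28 mm above its underside). Round about its upright z axis. The point is on the axis, 18 mm above its underside. About 0.16 kg.
- housing_mid (a point): Squat black bakelite gauge housing, a plain solid drum 60 mm across and 34 mm high with a grey face and small brass boss on top. The point is its centre, 17 mm above its underside; z axis up. About 0.18 kg.
- bezel_mid (a point): Nickel bezel ring lying flat: 60 mm outside, 46 mm inside diameter, 18 mm high. The point is the centre of the ring, 9 mm above its underside; z axis up. About 0.09 kg.
- weight_mid (a point): Steel reference weight: cylinder 40 mm across and 34 mm high, above it a thin neck and a knob 22 mm across, 50 mm high in all. The point is on the axis, 25 mm above its underside; z axis up. About 0.35 kg.
- pad_capsule: Square cork pad (66 x 66 mm, 3 mm thick, fixed) in the full rack; the one on which the brass capsule stack stands at the start, so it keeps marking that part's original place. Origin at the centre of its underside, 14 mm above the bench.
- pad_housing: Square cork pad (66 x 66 mm, 3 mm thick, fixed) in the full rack; the one on which the black housing stands at the start, so it keeps marking that part's original place. Origin at the centre of its underside, 14 mm above the bench.
- pad_bezel: Square cork pad (66 x 66 mm, 3 mm thick, fixed) in the full rack; the one on which the bezel ring stands at the start, so it keeps marking that part's original place. Origin at the centre of its underside, 14 mm above the bench.
- pad_weight: Square cork pad (66 x 66 mm, 3 mm thick, fixed) in the full rack; the one on which the steel weight stands at the start, so it keeps marking that part's original place. Origin at the centre of its underside, 14 mm above the bench.
- rack_full: Dark oak rack that holds the four pieces at the start: fixed board 90 x 420 mm, 14 mm thick. Origin at the centre of its underside, y along the row, x across, z up. Four places at y = +150, +50, -50, -150 mm (x = 0), cork pad tops 17 mm above the bench. Upright maple pegs, 9 mm thick, at y = -200, -100, 0, 100, 200 mm, tops 39 mm up. Each piece stands within 5 mm of its pad's middle.
- rack_empty: The empty dark oak rack, same board, pegs and sizes as the full one: origin at the centre of its underside, y along the row, x across; four places with square cork pads (66 mm) at y = +150, +50, -50, -150 mm (x = 0), tops 17 mm above the bench. The racks lie one behind the other, either may be nearer the robot; both y axes point to the robot's left, parallel within 14 degrees.
There are look-alikes about, which are no part of the job. What is shaped like the part that bears weight_mid but purple or turquoise is not meant.

How it is judged:
At the end, for the whole second after the job is handed in: Each of the four pieces stands on the empty rack at the place that mirrors its original one (its pad at y in the full rack, now at -y in the empty rack), centre within 12 mm of the place along and across the rack and within 6 mm of its resting height, upright within 0.15 rad, at rest and released (((y of pad_capsule in the frame of rack_full between 0.12 and 0.18 m and y of capsule_mid in the frame of rack_empty between -0.162 and -0.138 m) or (y of pad_capsule in the frame of rack_full between 0.02 and 0.08 m and y of capsule_mid in the frame of rack_empty between -0.062 and -0.038 m) or (y of pad_capsule in the frame of rack_full between -0.08 and -0.02 m and y of capsule_mid in the frame of rack_empty between 0.038 and 0.062 m) or (y of pad_capsule in the frame of rack_full between -0.18 and -0.12 m and y of capsule_mid in the frame of rack_empty between 0.138 and 0.162 m)) and x of capsule_mid in the frame of rack_empty between -0.012 and 0.012 m and z of capsule_mid in the frame of rack_empty between 0.029 and 0.041 m and angle between each of capsule_mid, housing_mid, bezel_mid, weight_mid's own z axis and vertical below 0.15 rad and linear speed of each of capsule, housing, bezel, weight below 0.02 m/s and ((y of pad_housing in the frame of rack_full between 0.12 and 0.18 m and y of housing_mid in the frame of rack_empty between -0.162 and -0.138 m) or (y of pad_housing in the frame of rack_full between 0.02 and 0.08 m and y of housing_mid in the frame of rack_empty between -0.062 and -0.038 m) or (y of pad_housing in the frame of rack_full between -0.08 and -0.02 m and y of housing_mid in the frame of rack_empty between 0.038 and 0.062 m) or (y of pad_housing in the frame of rack_full between -0.18 and -0.12 m and y of housing_mid in the frame of rack_empty between 0.138 and 0.162 m)) and x of housing_mid in the frame of rack_empty between -0.012 and 0.012 m and z of housing_mid in the frame of rack_empty between 0.028 and 0.04 m and ((y of pad_bezel in the frame of rack_full between 0.12 and 0.18 m and y of bezel_mid in the frame of rack_empty between -0.162 and -0.138 m) or (y of pad_bezel in the frame of rack_full between 0.02 and 0.08 m and y of bezel_mid in the frame of rack_empty between -0.062 and -0.038 m) or (y of pad_bezel in the frame of rack_full between -0.08 and -0.02 m and y of bezel_mid in the frame of rack_empty between 0.038 and 0.062 m) or (y of pad_bezel in the frame of rack_full between -0.18 and -0.12 m and y of bezel_mid in the frame of rack_empty between 0.138 and 0.162 m)) and x of bezel_mid in the frame of rack_empty between -0.012 and 0.012 m and z of bezel_mid in the frame of rack_empty between 0.02 and 0.032 m and ((y of pad_weight in the frame of rack_full between 0.12 and 0.18 m and y of weight_mid in the frame of rack_empty between -0.162 and -0.138 m) or (y of pad_weight in the frame of rack_full between 0.02 and 0.08 m and y of weight_mid in the frame of rack_empty between -0.062 and -0.038 m) or (y of pad_weight in the frame of rack_full between -0.08 and -0.02 m and y of weight_mid in the frame of rack_empty between 0.038 and 0.062 m) or (y of pad_weight in the frame of rack_full between -0.18 and -0.12 m and y of weight_mid in the frame of rack_empty between 0.138 and 0.162 m)) and x of weight_mid in the frame of rack_empty between -0.012 and 0.012 m and z of weight_mid in the frame of rack_empty between 0.036 and 0.048 m); the robot touches nothing.
It fails at once if a piece is dropped (falls free faster than 0.8 m/s, about 33 mm) ((linear speed of capsule above 0.8 m/s and contact force between the fingers and capsule below 0.1 N) or (linear speed of housing above 0.8 m/s and contact force between the fingers and housing below 0.1 N) or (linear speed of bezel above 0.8 m/s and contact force between the fingers and bezel below 0.1 N) or (linear speed of weight above 0.8 m/s and contact force between the fingers and weight below 0.1 N)).
It also fails if it takes over 120 s, if anything falls off the work surface, if the arm or the gripper's body presses on something with over 40 N, if the wrist force passes 120 N, or if a joint passes its speed limit or range.

## Robot

A 7-joint arm with a two-finger parallel gripper is mounted at the origin on the work surface. World frame = base frame: x ahead of the robot, y to its left, z up, the work surface at z = 0. Lengths are in m, angles in rad, forces in N, time in s.
With the tool pointing down it reaches from about 0.425 to 0.925 m from the base axis. Payload 6.8 kg.
Tool frame: the origin (TCP) lies on the front face of the gripper's body, between the roots of the fingers; the fingertips stand 73 mm ahead of it and the grasp point (between the pads) lies 54 mm ahead of it; z points along the fingers, y is the direction in which the jaws open and shut (so a half turn about z gives the same grasp; the last joint's range is limited). The gripper opens to 85 mm and grips with 20 to 120 N. Pads are 22 mm wide; open, the fingers measure 114 mm over their backs; the gripper's body (76 mm by 85 mm) begins 54 mm behind the grasp point. The pads swing forward as they close: fully open they stand 13 mm farther back than shut.
Start: joints at [-1.438, 0.477, 0.022, 1.555, -0.011, 1.109, -0.083], TCP at [0.161, 0.656, 0.304] pointing down, gripper open.
Joint ranges: [-2.96, 2.96], [-0.34, 2.1], [-1.41, 1.46], [0.24, 2.44], [-1.37, 4.51], [0.17, 1.92], [-2.96, 2.96]. Speed limits (rad/s): [2.39, 2.39, 3.14, 3.14, 3.14, 3.14, 3.14].

## Interface

Orientations are given as a unit quaternion [w, x, y, z].
In Python, from station import get_obs, read_camera, hand_in, spot_in, cut_out, spot_point gives the robot as it stands. The module is installed in compiled form; this text tells all that it offers.
- The arm moves only by the tool move_arm, never from a script. Its arguments are lists of equal length, an entry for each row: "gripper": the opening, from 0 (shut) to 1 (fully open); "xyz": the shift along the tool's x, y, z in cm, a list of three; "twist": the turn about the tool's z in rad. A call has 1 to 5 rows; each row is the pose to reach, as a shift and turn from the pose commanded when the call began, along the tool's axes at that moment; what a row does not reach only later rows make up. A row lasts 1/12 s, in which the tool goes at most 41.7 mm and 7.16 degrees, less where a joint would pass 70% of its speed; a pose out of reach is approached as far as the arm can. A call with a gripper value outside its range is refused whole. The fingers move at their own pace and stop on an object; "squeeze" is the grip in N (left out, the last holds). Time passes only in rows, so rows that repeat a pose let the fingers close. It gives the time, the measured TCP pose, the force and the opening at its end, in the units of the state.
- get_obs(): the state, without advancing time (a new reading comes with each control period).
- read_camera(name): name is "side" or "top"; returns a dict with "pixels" (384x512x3 uint8, red, green, blue), "fx", "fy", "cx", "cy" (pixels), "k1" (the pictures are not rectified: a ray, as slopes to the right and down, at radius r is drawn at 1 + k1 r^2 times it, then the intrinsics apply), "R" (3x3) and "t" (3): a world point X has camera coordinates R X + t. Camera axes: x right, y down, z forward; pixel columns grow to the right and rows downward; lengths in m; the calibration is good to about 2 mm. A picture is of the moment at which its call begins. There is no depth.
- hand_in(): hands the job in, once; it reports no verdict.
Trained networks look in the newest picture that a camera, given by its name, has taken for a name from the list of things; names that differ only in an ending like _2 or _b are one class to them, and where a whole thing is asked for, a point or a joint stands for the part that bears it (a point fixed in the world has none). Each returns a list of dicts, best first, with "p" (0 to 1); they miss things now and then, are a little off and sometimes report something else, mostly with a low value. They report only what shows in the picture. A call takes as long as a camera call. They do not tell look-alikes from the thing itself.
- spot_in(query, camera): "centre" ([x, y, z] in m, in world coordinates, good to about 4 mm: the middle of the surface that is visible of it).
- cut_out(query, camera): "pixels" (384x512 bool, what is visible of it).
- spot_point(query, camera): "centre" ([x, y, z] in m, in world coordinates, good to about 4 mm: a listed point, or the origin of a listed thing).
The state is a dict: "t": time; "q": joint angles; "joint_vel": joint speeds; "joint_torque": joint torques, N m; "eef_pos": TCP position; "tool_rot": TCP orientation; "contact_force": force on the tool from outside, world axes, zero at the start; "torque": the same for the moment, N m; "gripper_width": opening from 0.0 (shut) to 1.0 (fully open).
Only numpy, scipy, OpenCV 4.12 (cv2) and the standard library are available. Lean on these libraries where they do the work, as an engineer would, in place of code of your own. Each camera call takes 0.05 s, during which the arm holds its last target.

## Working session

There is one attempt and no reset: what is moved stays moved. The work goes in short steps, Python scripts to look and compute and a tool call to move; the robot and the scene stay as the last step left them, time stands still between calls to the robot, and variables do not carry over. Pictures are saved under pics/ and viewed, and the job is handed in when it is done.

Besides the shell and the picture viewer there is one more tool, called as a command line: name --pt "numbers of a row" for each row, then --argument value for the rest. move_arm: Moves the arm, as the interface text tells. Its arguments: {"type":"object","properties":{"gripper":{"type":"array","items":{"type":"number"}},"xyz":{"type":"array","items":{"type":"array","items":{"type":"number"}}},"twist":{"type":"array","items":{"type":"number"}},"squeeze":{"type":"number"}},"required":["gripper","xyz","twist"]}

```bash
mkdir -p pics
python3 - <<'E'
from station import *
import cv2
o=get_obs();print({k:o[k] for k in('t','eef_pos','tool_rot','gripper_width')})
for c in('side','top'):
    d=read_camera(c);cv2.imwrite(f'pics/a_{c}.png',d['pixels'][:,:,::-1])
    for n in['capsule_mid','housing_mid','bezel_mid','weight_mid','pad_capsule','pad_housing','pad_bezel','pad_weight','rack_full','rack_empty']:
        print(c,n,[(([round(float(v),4) for v in r['centre']]),round(float(r['p']),2)) for r in spot_point(n,c)][:5])
print(get_obs()['t'])
E
```

```text
{'t': 0.0, 'eef_pos': array([0.1608761 , 0.65505642, 0.30291579]), 'tool_rot': array([-3.07419141e-05,  1.20104842e-01,  9.92760782e-01, -9.25109567e-04]), 'gripper_width': 1.0018702060782267}
side capsule_mid [([0.4568, -0.1213, 0.0336], 0.67)]
side housing_mid [([0.4726, 0.1807, 0.0337], 0.7)]
side bezel_mid [([0.4685, 0.0784, 0.0274], 0.73)]
side weight_mid [([0.3459, -0.1003, 0.0267], 0.91), ([0.4593, -0.0175, 0.046], 0.82), ([0.352, 0.0092, 0.0249], 0.81), ([0.3462, 0.1438, 0.0262], 0.8), ([0.6391, 0.0174, -0.0021], 0.53)]
side pad_capsule [([0.4546, -0.1228, 0.0164], 0.89)]
side pad_housing [([0.4737, 0.1839, 0.0102], 0.56)]
side pad_bezel [([0.4703, 0.0807, 0.0194], 0.69)]
side pad_weight [([0.4631, -0.0247, 0.0144], 0.89)]
side rack_full [([0.4636, 0.0235, 0.0032], 0.95)]
side rack_empty [([0.6365, 0.0202, -0.0008], 0.56)]
top capsule_mid [([0.4523, -0.1186, 0.0361], 0.67), ([0.46, -0.0225, 0.0124], 0.62)]
top housing_mid [([0.4796, 0.1761, 0.0371], 0.72)]
top bezel_mid [([0.4701, 0.0753, 0.0315], 0.77)]
top weight_mid [([0.345, -0.0985, 0.0254], 0.89), ([0.3475, 0.1407, 0.0241], 0.84), ([0.3525, 0.007, 0.0263], 0.8), ([0.4613, -0.0183, 0.0383], 0.61)]
top pad_capsule [([0.4545, -0.1195, 0.0141], 0.96)]
top pad_housing [([0.4766, 0.1784, 0.0104], 0.81)]
top pad_bezel [([0.47, 0.0781, 0.0134], 0.72)]
top pad_weight [([0.4596, -0.024, 0.0151], 0.94), ([0.4544, -0.1167, 0.0363], 0.71)]
top rack_full [([0.4655, 0.0286, 0.0011], 0.78)]
top rack_empty [([0.6407, 0.0222, -0.0016], 0.61)]
1.1
```

View pics/a_side.png

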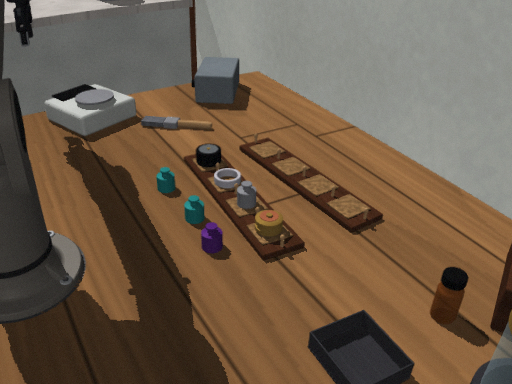

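View pics/a_top.png

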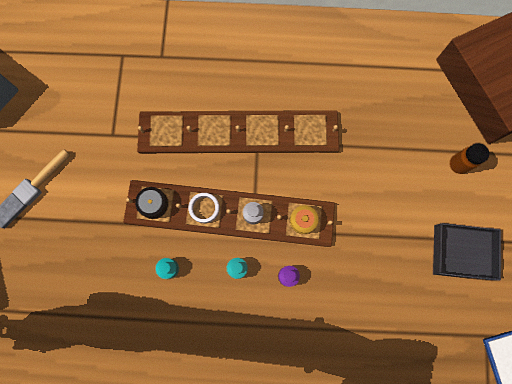

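The full rack is the nearer one (top view row ~212), with housing, bezel, grey weight and capsule from left to right. The empty rack is behind it (row ~131). The purple and turquoise look-alikes stand in front at row ~270. Next I measure the racks and pieces more exactly.

```bash
cat > h.py <<'E'
from station import *
import numpy as np, cv2
from scipy.spatial.transform import Rotation as Ro
def ray(d,uv):
    uv=np.atleast_2d(np.asarray(uv,float)); p=np.c_[(uv[:,0]-d['cx'])/d['fx'],(uv[:,1]-d['cy'])/d['fy']]
    s=p.copy()
    for _ in range(20): s=p/(1+d['k1']*(s**2).sum(1))[:,None]
    R=np.array(d['R']);t=np.array(d['t'])
    return -R.T@t, np.c_[s,np.ones(len(s))]@R
def plane(d,uv,z):
    o,v=ray(d,uv); return (o+v*((z-o[2])/v[:,2])[:,None])[:,:2]
def proj(d,X):
    c=np.atleast_2d(X)@np.array(d['R']).T+d['t']; s=c[:,:2]/c[:,2:]
    s=s*(1+d['k1']*(s**2).sum(1))[:,None]
    return s*[d['fx'],d['fy']]+[d['cx'],d['cy']]
def best(n,c,near=None):
    r=cut_out(n,c)
    return r
def go(x,y,z,yaw=None):
    """shift in tool axes from the measured pose; yaw = wanted direction of tool y"""
    o=get_obs();q=o['tool_rot'];M=Ro.from_quat([q[1],q[2],q[3],q[0]]).as_matrix()
    s=M.T@(np.array([x,y,z])-o['eef_pos'])*100
    tw=None
    if yaw is not None:
        w=np.arctan2(M[1,1],M[0,1]); dw=(yaw-w+np.pi/2)%np.pi-np.pi/2; tw=-dw
    print('t',round(o['t'],2),'pos',o['eef_pos'].round(4),'shift cm',s.round(2),'twist',tw,'w',o['gripper_width'],'F',np.round(o['contact_force'],1),'tilt',M[:,2].round(3))
E
python3 - <<'E'
from h import *
d={c:read_camera(c) for c in('top','side')}
for c in d:
  for n,z in [('rack_full',.014),('rack_empty',.014)]:
    for r in cut_out(n,c)[:2]:
        m=r['pixels'].astype(np.uint8)
        cs,_=cv2.findContours(m,cv2.RETR_EXTERNAL,cv2.CHAIN_APPROX_NONE)
        P=np.vstack([k[:,0] for k in cs]); 
        X=plane(d[c],P,z).astype(np.float32)
        print(c,n,round(float(r['p']),2),m.sum(),cv2.minAreaRect(X))
  for n,z in [('capsule_mid',.045),('housing_mid',.051),('bezel_mid',.035),('weight_mid',.067)]:
    for r in cut_out(n,c)[:5]:
        m=r['pixels'].astype(np.uint8)
        P=np.argwhere(m)[:,::-1]
        if c=='top':print(c,n,round(float(r['p']),2),m.sum(),P.mean(0).round(1),cv2.minEnclosingCircle(plane(d[c],P,z).astype(np.float32)))
  for n in ['pad_capsule','pad_housing','pad_bezel','pad_weight']:
    for r in cut_out(n,c)[:2]:
        m=r['pixels'];P=np.argwhere(m)[:,::-1]; print(c,n,round(float(r['p']),2),m.sum(),P.mean(0).round(1),cv2.minAreaRect(plane(d[c],P,.017).astype(np.float32)))
print(get_obs()['t'], -np.array(d['top']['R']).T@d['top']['t'])
big=cv2.resize(d['top']['pixels'][90:260,110:360,::-1],None,fx=3.2,fy=3.2,interpolation=cv2.INTER_CUBIC);cv2.imwrite('pics/b.png',big)
E
```

```text
top rack_full 0.94 4828 ((0.46245983242988586, 0.028950318694114685), (0.4194726049900055, 0.09052106738090515), 86.34115600585938)
top rack_empty 0.59 8253 ((0.6350431442260742, 0.019308537244796753), (0.09199323505163193, 0.41599830985069275), 2.778531789779663)
top capsule_mid 0.62 619 [303.5 219.3] ((0.4520971179008484, -0.11760465800762177), 0.027688343077898026)
top capsule_mid 0.44 253 [163.2 206.5] ((0.46851906180381775, 0.17167213559150696), 0.04258335754275322)
top housing_mid 0.64 766 [151.6 202.8] ((0.46753841638565063, 0.17739033699035645), 0.03193998336791992)
top housing_mid 0.33 705 [253.9 216.4] ((0.45514217019081116, -0.021621689200401306), 0.04317206144332886)
top bezel_mid 0.76 291 [202.  208.5] ((0.4659578800201416, 0.07840506732463837), 0.03008013591170311)
top bezel_mid 0.19 8435 [238.2 131.5] ((0.6311822533607483, 0.019077541306614876), 0.2074790745973587)
top weight_mid 0.89 414 [167.2 268.6] ((0.34620171785354614, 0.13201580941677094), 0.022815855219960213)
top weight_mid 0.77 333 [236.3 268. ] ((0.35300010442733765, 0.004856594372540712), 0.0191208850592374
[... 1270 characters left out ...]
126886368), (0.07002662122249603, 0.06622971594333649), 87.26810455322266)
side pad_housing 0.62 69 [207.8 166.4] ((0.4601580798625946, 0.16259421408176422), (0.0495816171169281, 0.07857166230678558), 52.81205368041992)
side pad_bezel 0.5 158 [220.3 183.7] ((0.44882702827453613, 0.07241824269294739), (0.06741147488355637, 0.05412055924534798), 64.29004669189453)
side pad_weight 0.91 409 [244.3 206.6] ((0.45811718702316284, -0.02332943305373192), (0.0743468701839447, 0.07009884715080261), 85.87550354003906)
side pad_weight 0.4 357 [268.9 235.1] ((0.45219069719314575, -0.12492156028747559), (0.06961261481046677, 0.06821184605360031), 85.94658660888672)
2.2 [ 0.33209553 -0.02661038  0.90953188]
```

View pics/b.png

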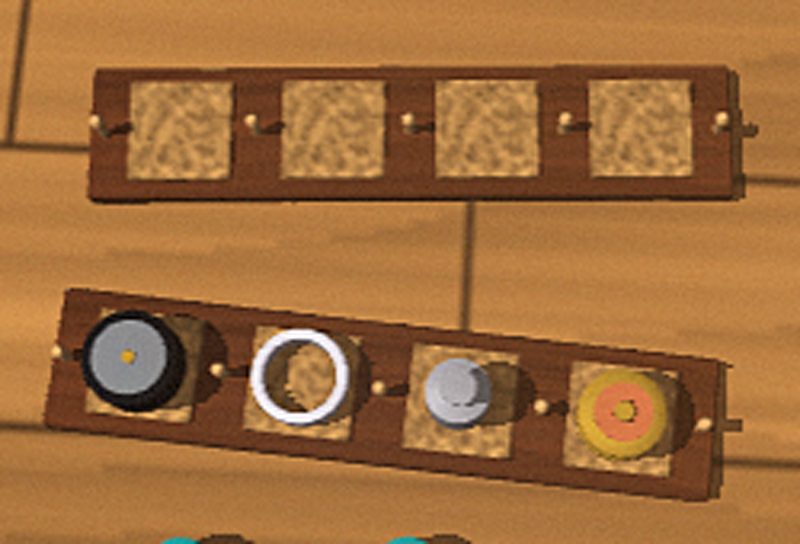

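Run:
```python
from h import *
from scipy.optimize import least_squares
def fit(d,poly,name):
    img=d['pixels'].astype(np.uint8); m=np.zeros(img.shape[:2],np.uint8); cv2.fillPoly(m,[np.array(poly,np.int32)],1)
    g=(img[...,0].astype(int)); 
    t,_=cv2.threshold(img[...,0][m>0].reshape(-1,1),0,255,cv2.THRESH_OTSU)
    b=((g>t)&(m>0)).astype(np.uint8)
    b=cv2.morphologyEx(b,cv2.MORPH_OPEN,np.ones((5,5),np.uint8))
    n,l,s,c=cv2.connectedComponentsWithStats(b)
    k=[i for i in range(1,n) if s[i,4]>200]
    k.sort(key=lambda i:c[i,0])
    P=[]
    for i in k:
        X=plane(d,np.argwhere(l==i)[:,::-1],.017).astype(np.float32)
        r=cv2.minAreaRect(X);print(name,s[i,4],c[i].round(1),X.mean(0).round(4),np.round(r[0],4),np.round(r[1],4),round(r[2],1));P.append(X.mean(0))
    return np.array(P)
z=lambda x,y:(110+x/3.2,90+y/3.2)
d=read_camera('top')
P=fit(d,[z(98,72),z(735,70),z(737,196),z(92,198)],'empty')
if len(P)==4:
    y=np.array([.15,.05,-.05,-.15]);sl=(P*y[:,None]).sum(0)/(y@y);print('centre',P.mean(0),'ydir',sl,'th',np.arctan2(-sl[0],sl[1]))
for c in ('top','side'):
  dd=read_camera(c)
  im=np.ascontiguousarray(dd['pixels'][:,:,::-1])
  if len(P)==4:
    th=np.arctan2(-sl[0],sl[1]);Rm=np.array([[np.cos(th),-np.sin(th)],[np.sin(th),np.cos(th)]])
    big=cv2.resize(im,None,fx=4,fy=4,interpolation=cv2.INTER_CUBIC)
    for (C,T) in ((P.mean(0),th),((.4625,.0288),np.radians(-3.66)*-1)):
      Rm=np.array([[np.cos(T),-np.sin(T)],[np.sin(T),np.cos(T)]])
      def dr(xy,zz):
        X=np.c_[np.array(xy)@Rm.T+C,np.full(len(xy),zz)]
        cv2.polylines(big,[((proj(dd,X)+.5)*4).astype(np.int32)],True,(0,0,255),1)
      dr([(.045,.21),(.045,-.21),(-.045,-.21),(-.045,.21)],.014)
      for y0 in y: dr([(a*.033,y0+b*.033) for a,b in((1,1),(1,-1),(-1,-1),(-1,1))],.017)
    x0,y0,w,h=(115,95,240,160) if c=='top' else (180,130,210,140)
    cv2.imwrite(f'pics/c_{c}.png',cv2.resize(big[y0*4:(y0+h)*4,x0*4:(x0+w)*4],None,fx=.8,fy=.8,interpolation=cv2.INTER_AREA))
```

```text
empty 921 [165.7 130.6] [0.6276 0.1696] [0.6279 0.1696] [0.0635 0.0655] 2.6
empty 914 [213.6 129.8] [0.6338 0.07  ] [0.6347 0.0704] [0.0634 0.0655] 2.7
empty 922 [261.5 129.8] [ 0.6386 -0.0295] [ 0.6394 -0.0295] [0.0633 0.0648] 2.8
empty 916 [309.6 129.6] [ 0.6438 -0.1293] [ 0.6442 -0.1293] [0.0634 0.0656] 2.8
centre [0.63595295 0.02018319] ydir [-0.05325162  0.99622993] th 0.053402323649127
```

View pics/c_top.png

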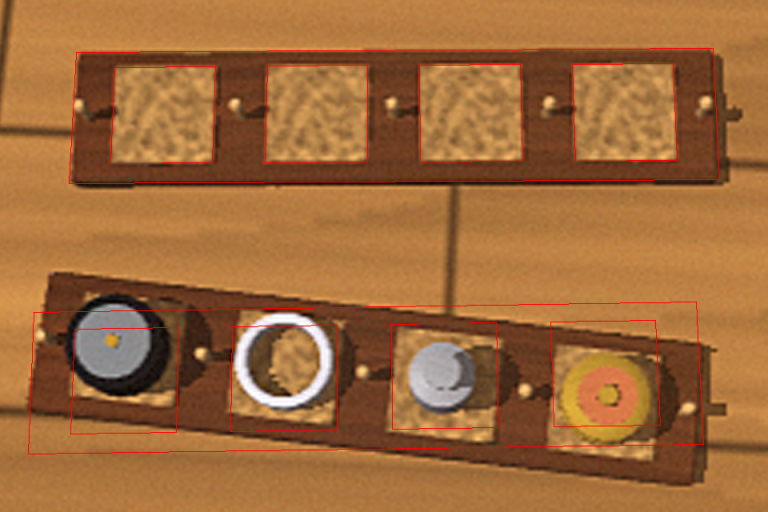

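View pics/c_side.png

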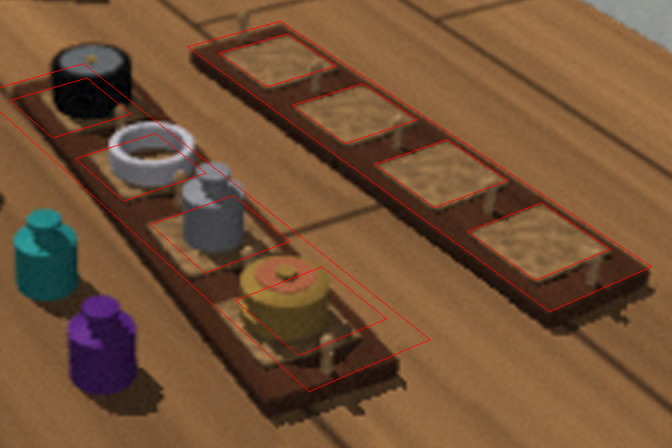

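The overlay fits the empty rack closely: centre (0.636, 0.020), yaw +0.053. The full-rack overlay had the wrong yaw sign; its real yaw is −0.064. I'll grip across the racks (jaws along world x) so the fingers stay clear of the pegs.

Run:
```python
from h import *
go(.469,.178,.2,0.)
```

```text
t 2.35 pos [0.161  0.6555 0.3039] shift cm [-41.3  -39.03  10.39] twist 1.330019477606675 w 0.9995223902337933 F [-0.   0.5 -0.4] tilt [-0.  0. -1.]
```

move_arm --gripper '[1,1,1,1,1]' --pt "-2.5 -2.4 0" --pt "-5 -4.8 0" --pt "-7.5 -7.2 0" --pt "-10 -9.6 0" --pt "-12.5 -12 0" --twist '[0.1,0.2,0.3,0.4,0.5]' --squeeze 40

```text
t: 2.77
eef_pos: [0.2545, 0.5077, 0.304]
tool_rot: [-0.0, 0.364, 0.931, 0.0]
contact_force: [-0.2, -0.2, -0.5]
gripper_width: 0.997
```

Run:
```python
from h import *
go(.469,.178,.2,0.)
print(get_obs()['q'].round(3))
```

```text
t 2.77 pos [0.2545 0.5077 0.304 ] shift cm [-38.13  -9.67  10.39] twist 0.8251489146664701 w 0.9967337777493127 F [-0.2 -0.2 -0.5] tilt [ 0.  0. -1.]
[-1.343  0.301  0.157  1.825 -0.054  1.019 -0.34 ]
```

move_arm --gripper '[1,1,1,1,1]' --pt "-3.5 -0.9 0" --pt "-7 -1.8 0" --pt "-10.5 -2.7 0" --pt "-14 -3.6 0" --pt "-17.5 -4.5 0" --twist '[0.1,0.2,0.3,0.4,0.5]'

```text
t: 3.18
eef_pos: [0.3532, 0.3563, 0.3042]
tool_rot: [-0.0, 0.583, 0.812, 0.0]
contact_force: [1.2, 0.3, 0.3]
gripper_width: 0.998
```

Run:
```python
from h import *
go(.469,.178,.2,0.)
print(get_obs()['q'].round(3))
```

```text
t 3.18 pos [0.3532 0.3563 0.3042] shift cm [-20.6    5.27  10.41] twist 0.3251481270507983 w 0.9982711583705964 F [1.2 0.3 0.3] tilt [ 0.     0.001 -1.   ]
[-1.194  0.19   0.321  1.98  -0.072  0.981 -0.513]
```

move_arm --gripper '[1,1,1,1,1]' --pt "-4 1 0" --pt "-8 2 0" --pt "-12 3 1" --pt "-16 4 2.5" --pt "-20.6 5.3 4" --twist '[0.065,0.13,0.195,0.26,0.325]'

```text
t: 3.6
eef_pos: [0.464, 0.1875, 0.2675]
tool_rot: [-0.0, 0.706, 0.708, 0.001]
contact_force: [0.4, 1.5, -0.0]
gripper_width: 1.004
```

Run:
```python
from h import *
go(.469,.178,.2,0.)
print(get_obs()['q'].round(3))
```

```text
t 3.6 pos [0.464  0.1875 0.2675] shift cm [-0.96  0.49  6.75] twist 0.0021626245260251142 w 1.0042662874602322 F [ 0.4  1.5 -0. ] tilt [ 0.001  0.001 -1.   ]
[-0.923  0.245  0.487  2.031 -0.147  0.897 -0.354]
```

move_arm --gripper '[1,1,1,1,1]' --pt "0 0 2.5" --pt "0 0 5" --pt "0 0 6.5" --pt "0 0 6.5" --pt "0 0 6.5" --twist '[0,0,0,0,0]'

```text
t: 4.02
eef_pos: [0.4631, 0.189, 0.2022]
tool_rot: [-0.0, 0.705, 0.709, -0.001]
contact_force: [0.3, 0.2, 0.6]
gripper_width: 0.999
```

Run:
```python
from h import *
go(.469,.178,.09,0.)
for c in ('top','side'):
    d=read_camera(c);x0,y0=(110,140) if c=='top' else (150,90)
    cv2.imwrite(f'pics/d_{c}.png',cv2.resize(d['pixels'][y0:y0+130,x0:x0+170,::-1],None,fx=4,fy=4,interpolation=cv2.INTER_CUBIC))
    print(proj(d,[.469,.178,.034])-[x0,y0])
```

```text
t 4.02 pos [0.4631 0.189  0.2022] shift cm [-1.09  0.6  11.22] twist 0.004910047810836815 w 0.9992111798460713 F [0.3 0.2 0.6] tilt [-0.001 -0.001 -1.   ]
[[42.72134138 64.11023779]]
[[57.36931224 65.136632  ]]
```

View pics/d_side.png

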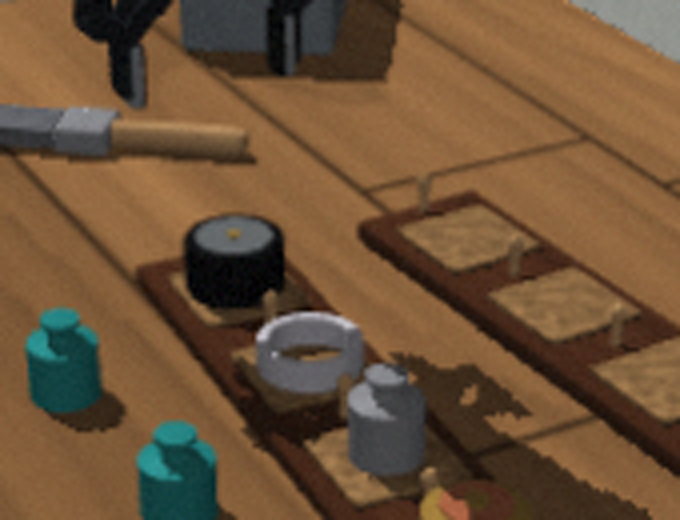

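View pics/d_top.png

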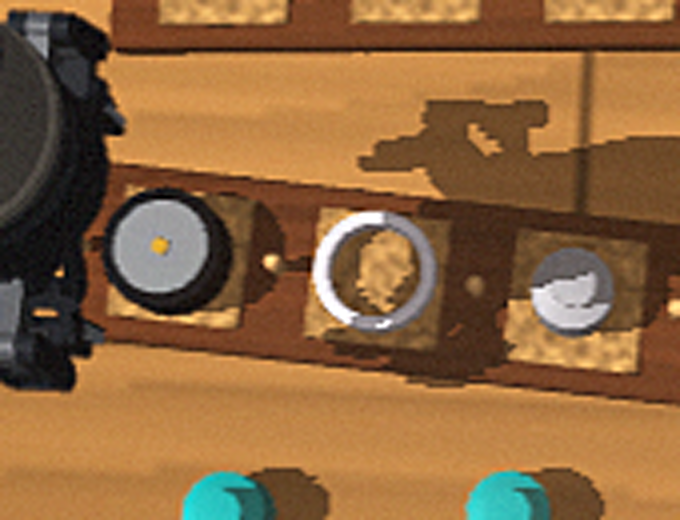

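The gripper is 11 mm to the left of the black housing (top view crop 160, 245). I correct that and go down.

move_arm --gripper '[1,1,1,1,1]' --pt "-1.1 0.6 2" --pt "-1.1 0.6 5" --pt "-1.1 0.6 8" --pt "-1.1 0.6 10" --pt "-1.1 0.6 10.5" --twist '[0,0,0,0,0]'

```text
t: 4.53
eef_pos: [0.4686, 0.1783, 0.0959]
tool_rot: [-0.0, 0.705, 0.709, -0.001]
contact_force: [-0.9, 0.3, -0.3]
gripper_width: 1.002
```

Run:
```python
from h import *
d=read_camera('top');print(plane(d,(150,201.25),.053))
go(.469,.178,.09,0.)
d=read_camera('side');x0,y0=(150,90)
cv2.imwrite(f'pics/e_side.png',cv2.resize(d['pixels'][y0:y0+130,x0:x0+170,::-1],None,fx=4,fy=4,interpolation=cv2.INTER_CUBIC))
```

```text
[[0.47134869 0.1793608 ]]
t 4.58 pos [0.4689 0.1782 0.0964] shift cm [-0.02  0.02  0.64] twist 0.005540676203290351 w 0.9995961947347363 F [ 0.8  0.  -0.6] tilt [-0.002 -0.001 -1.   ]
```

View pics/e_side.png

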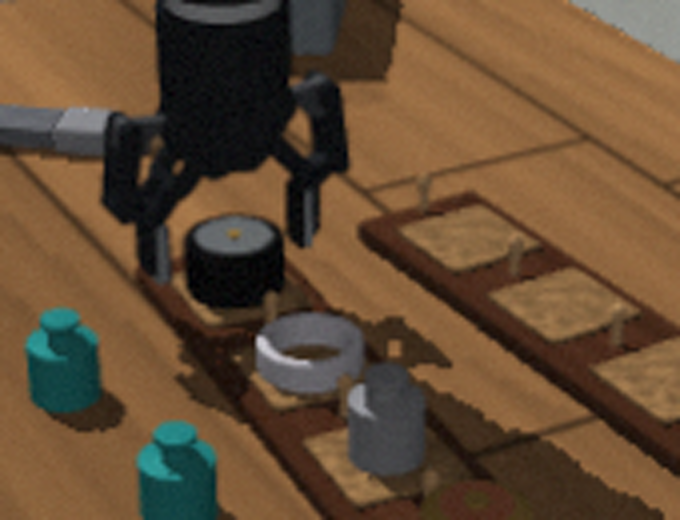

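The fingers straddle the housing (crop 235, 262). I lower slightly and close.

move_arm --gripper '[1,1,0,0,0]' --pt "0.1 0.1 0.8" --pt "0.1 0.1 0.8" --pt "0.1 0.1 0.8" --pt "0.1 0.1 0.8" --pt "0.1 0.1 0.8" --twist '[0,0,0,0,0]'

```text
t: 5.05
eef_pos: [0.4709, 0.1794, 0.0905]
tool_rot: [0.0, 0.705, 0.709, 0.001]
contact_force: [-1.0, -0.4, 5.0]
gripper_width: 0.687
```

move_arm --gripper '[0,0,0,0,0]' --pt "0 0 0" --pt "0 0 0" --pt "0 0 0" --pt "0 0 0" --pt "0 0 0" --twist '[0,0,0,0,0]'

```text
t: 5.47
eef_pos: [0.4709, 0.1795, 0.0905]
tool_rot: [0.0, 0.705, 0.709, 0.001]
contact_force: [-0.9, -0.6, 6.7]
gripper_width: 0.688
```

Run:
```python
from h import *
go(.469,.178,.09,0.)
d=read_camera('side');x0,y0=(150,90)
cv2.imwrite(f'pics/f_side.png',cv2.resize(d['pixels'][y0:y0+130,x0:x0+170,::-1],None,fx=4,fy=4,interpolation=cv2.INTER_CUBIC))
```

```text
t 5.47 pos [0.4709 0.1795 0.0905] shift cm [-0.14 -0.19  0.05] twist 0.004682714270310084 w 0.6877148939499594 F [-0.9 -0.6  6.7] tilt [ 0.001  0.001 -1.   ]
```

View pics/f_side.png

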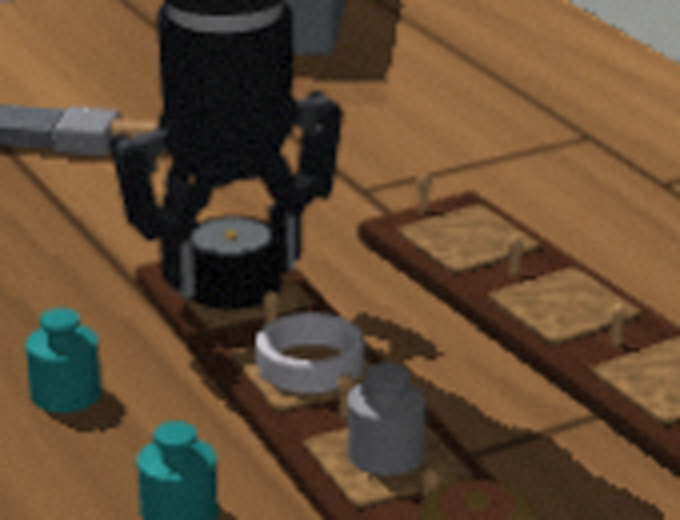

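Housing gripped (opening 0.69, about 58 mm). Now I lift it and carry it to place y = −150 mm on the empty rack.

move_arm --gripper '[0,0,0,0,0]' --pt "0 0 -1.5" --pt "0 0 -4" --pt "0 0 -7" --pt "0 0 -9" --pt "0 2 -9" --twist '[0,0,0,0,0]'

```text
t: 5.93
eef_pos: [0.4892, 0.1798, 0.1829]
tool_rot: [-0.001, 0.705, 0.709, 0.002]
contact_force: [0.3, 0.0, -1.6]
gripper_width: 0.687
```

Run:
```python
from h import *
go(.644,-.1296,.18,0.)
```

```text
t 5.93 pos [0.4892 0.1798 0.1829] shift cm [-31.04  15.3    0.21] twist 0.005984570702516345 w 0.6869270158680832 F [ 0.3  0.  -1.6] tilt [ 0.001  0.003 -1.   ]
```

move_arm --gripper '[0,0,0,0,0]' --pt "-2.5 1.3 0" --pt "-6 3 0" --pt "-9.5 4.7 0" --pt "-13 6.4 0" --pt "-16.5 8.1 0" --twist '[0,0,0,0,0]'

```text
t: 6.35
eef_pos: [0.5725, 0.0131, 0.1797]
tool_rot: [-0.0, 0.705, 0.709, 0.0]
contact_force: [0.8, 0.4, -1.2]
gripper_width: 0.687
```

move_arm --gripper '[0,0,0,0,0]' --pt "-3.5 1.7 0" --pt "-7 3.5 0" --pt "-10.5 5.2 0" --pt "-13 6.5 0" --pt "-14.5 7.2 0" --twist '[0,0,0,0,0]'

```text
t: 6.77
eef_pos: [0.6455, -0.1348, 0.1799]
tool_rot: [0.001, 0.707, 0.707, -0.0]
contact_force: [-0.2, -0.4, -1.3]
gripper_width: 0.687
```

move_arm --gripper '[0,0]' --pt "0 0 0" --pt "0 0 0" --twist '[0,0]'

```text
t: 6.93
eef_pos: [0.6445, -0.1312, 0.1793]
tool_rot: [-0.0, 0.706, 0.708, -0.0]
contact_force: [-0.6, 0.2, -0.4]
gripper_width: 0.689
```

Run:
```python
from h import *
go(.644,-.1296,.091,0.)
d=read_camera('side');x0,y0=(250,80)
cv2.imwrite(f'pics/g_side.png',cv2.resize(d['pixels'][y0:y0+150,x0:x0+190,::-1],None,fx=4,fy=4,interpolation=cv2.INTER_CUBIC))
print(get_obs()['q'].round(2))
```

```text
t 6.93 pos [ 0.6445 -0.1312  0.1793] shift cm [ 0.17 -0.05  8.83] twist 0.002687875963864883 w 0.6894238949984579 F [-0.6  0.2 -0.4] tilt [-0. -0. -1.]
[-0.21  0.62  0.44  1.73 -0.33  0.87  0.38]
```

View pics/g_side.png

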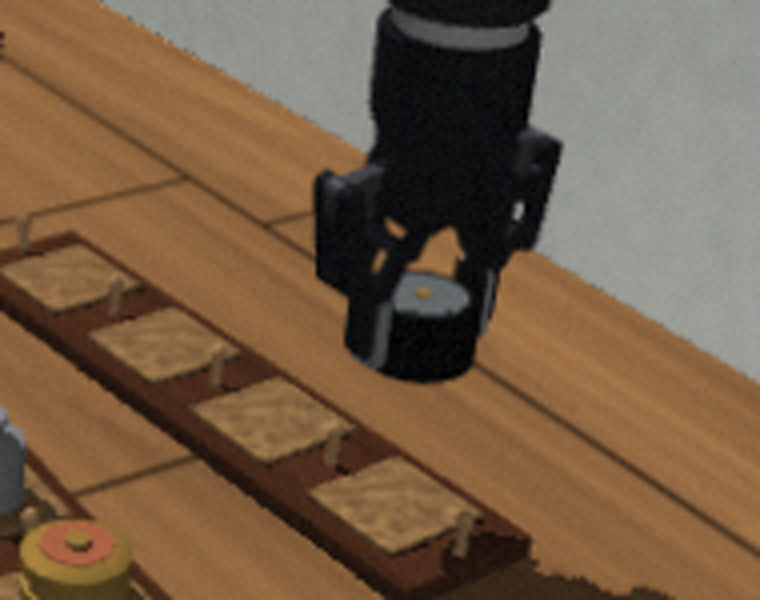

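The housing is held level above the right-end pad (crop 430, 330). I lower it.

move_arm --gripper '[0,0,0,0,0]' --pt "0.1 0 2" --pt "0.1 0 5" --pt "0.1 0 7" --pt "0.1 0 8" --pt "0.1 0 8.2" --twist '[0,0,0,0,0]'

```text
t: 7.4
eef_pos: [0.6434, -0.1269, 0.0952]
tool_rot: [-0.002, 0.705, 0.71, -0.001]
contact_force: [-0.1, 0.8, -1.6]
gripper_width: 0.686
```

move_arm --gripper '[0,0,0,0]' --pt "0 0 0.2" --pt "0 0 0.4" --pt "0 0 0.6" --pt "0 0 0.6" --twist '[0,0,0,0]'

```text
t: 7.73
eef_pos: [0.6453, -0.129, 0.0921]
tool_rot: [0.0, 0.705, 0.709, 0.0]
contact_force: [-0.6, 0.4, -1.2]
gripper_width: 0.686
```

Run:
```python
from h import *
go(.644,-.1296,.0905,0.)
d=read_camera('side');x0,y0=(250,80)
cv2.imwrite(f'pics/h_side.png',cv2.resize(d['pixels'][y0:y0+150,x0:x0+190,::-1],None,fx=4,fy=4,interpolation=cv2.INTER_CUBIC))
```

```text
t 7.73 pos [ 0.6453 -0.129   0.0921] shift cm [-0.06 -0.13  0.16] twist 0.005129322469124009 w 0.6856043607805776 F [-0.6  0.4 -1.2] tilt [ 0.001 -0.    -1.   ]
```

View pics/h_side.png

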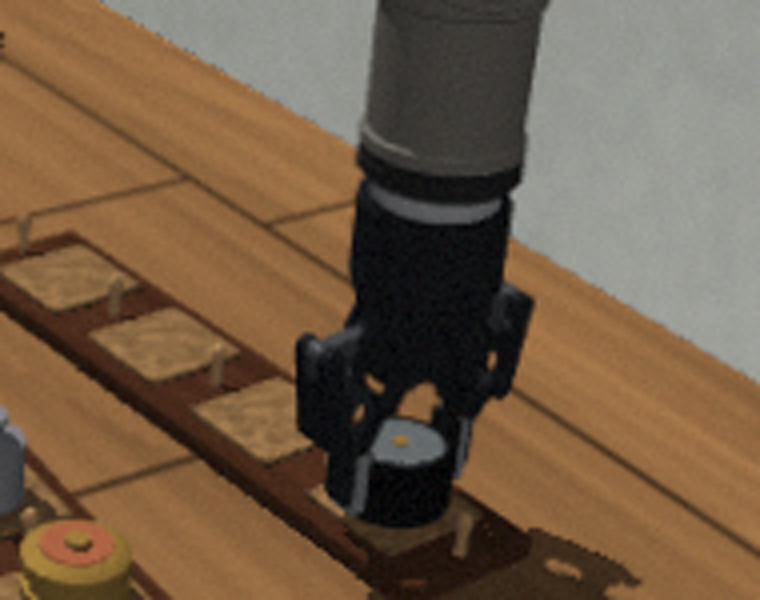

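move_arm --gripper '[0,0,0,1,1]' --pt "0 0 0.1" --pt "0 0 0.2" --pt "0 0 0.2" --pt "0 0 0.2" --pt "0 0 0.2" --twist '[0,0,0,0,0]'

```text
t: 8.2
eef_pos: [0.6451, -0.1291, 0.0897]
tool_rot: [0.0, 0.705, 0.709, 0.0]
contact_force: [1.1, 0.3, -1.3]
gripper_width: 0.939
```

move_arm --gripper '[1,1,1,1,1]' --pt "0 0 0" --pt "0 0 0" --pt "0 0 -1" --pt "0 0 -4" --pt "0 0 -8" --twist '[0,0,0,0,0]'

```text
t: 8.62
eef_pos: [0.6429, -0.1284, 0.1677]
tool_rot: [-0.002, 0.705, 0.709, -0.002]
contact_force: [-0.2, 0.4, 0.6]
gripper_width: 0.999
```

Run:
```python
from h import *
go(.466,.0785,.18,0.)
d=read_camera('side');x0,y0=(250,80)
cv2.imwrite(f'pics/i_side.png',cv2.resize(d['pixels'][y0:y0+150,x0:x0+190,::-1],None,fx=4,fy=4,interpolation=cv2.INTER_CUBIC))
```

```text
t 8.62 pos [ 0.6429 -0.1284  0.1677] shift cm [ 20.78 -17.59  -1.11] twist 0.0050515092997340805 w 0.99940098091592 F [-0.2  0.4  0.6] tilt [-0.006  0.001 -1.   ]
```

View pics/i_side.png

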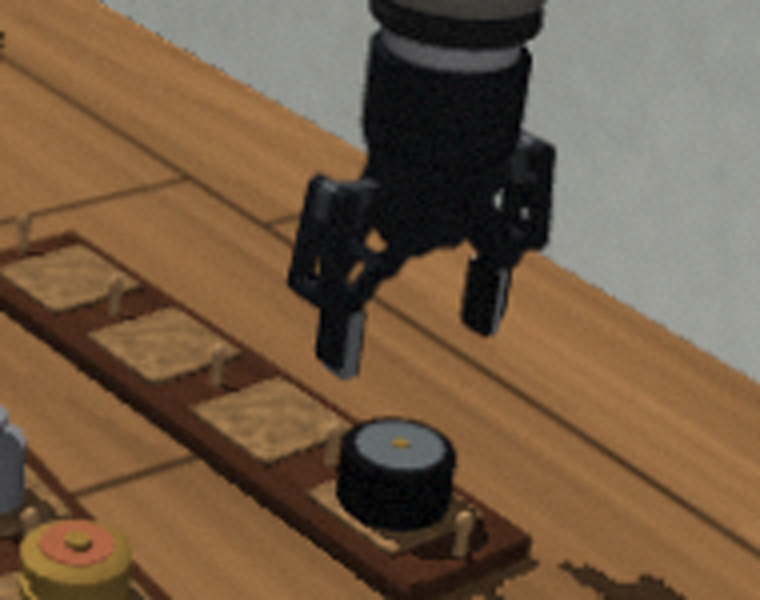

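The housing stands upright on its pad (crop 395, 475). Next is the bezel ring.

move_arm --gripper '[1,1,1,1,1]' --pt "2.5 -2.1 -1" --pt "5.5 -4.6 -1" --pt "8.5 -7.2 -1" --pt "11.5 -9.7 -1" --pt "14.5 -12.2 -1" --twist '[0,0,0,0,0]'

```text
t: 9.08
eef_pos: [0.521, 0.0164, 0.18]
tool_rot: [0.0, 0.706, 0.709, 0.001]
contact_force: [0.3, 1.0, -0.4]
gripper_width: 0.997
```

move_arm --gripper '[1,1,1,1,1]' --pt "3 -2.5 0" --pt "5 -4.3 0" --pt "6.3 -5.4 1" --pt "6.3 -5.4 2" --pt "6.3 -5.4 2" --twist '[0,0,0,0,0]'

```text
t: 9.5
eef_pos: [0.467, 0.0787, 0.1585]
tool_rot: [-0.0, 0.705, 0.71, -0.001]
contact_force: [-0.4, 0.2, 0.1]
gripper_width: 1.001
```

Run:
```python
from h import *
go(.466,.0785,.088,0.)
d=read_camera('side');x0,y0=(150,90)
cv2.imwrite(f'pics/j_side.png',cv2.resize(d['pixels'][y0:y0+130,x0:x0+170,::-1],None,fx=4,fy=4,interpolation=cv2.INTER_CUBIC))
```

```text
t 9.5 pos [0.467  0.0787 0.1585] shift cm [-0.02 -0.09  7.06] twist 0.007191414920868278 w 1.0005605012468803 F [-0.4  0.2  0.1] tilt [-0.001 -0.    -1.   ]
```

View pics/j_side.png

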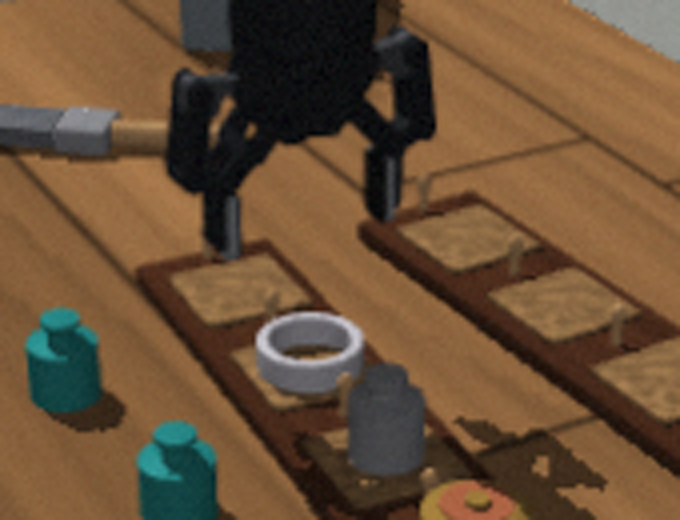

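The gripper is over the ring (crop 310, 352). I go down and close.

move_arm --gripper '[1,1,1,1,1]' --pt "0 0 2.5" --pt "0 0 5" --pt "0 0 6.5" --pt "0 0 7" --pt "0 0 7" --twist '[0,0,0,0,0]'

```text
t: 9.97
eef_pos: [0.4683, 0.0767, 0.0887]
tool_rot: [0.0, 0.706, 0.708, -0.001]
contact_force: [-0.3, -0.2, -1.4]
gripper_width: 1.001
```

move_arm --gripper '[0,0,0,0,0]' --pt "0 0 0" --pt "0 0 0" --pt "0 0 0" --pt "0 0 0" --pt "0 0 0" --twist '[0,0,0,0,0]'

```text
t: 10.38
eef_pos: [0.4688, 0.0778, 0.0909]
tool_rot: [0.001, 0.706, 0.709, 0.001]
contact_force: [-0.9, -1.6, 6.9]
gripper_width: 0.684
```

Run:
```python
from h import *
go(.466,.0785,.088,0.)
d=read_camera('side');x0,y0=(150,90)
cv2.imwrite(f'pics/k_side.png',cv2.resize(d['pixels'][y0:y0+130,x0:x0+170,::-1],None,fx=4,fy=4,interpolation=cv2.INTER_CUBIC))
```

```text
t 10.38 pos [0.4688 0.0778 0.0909] shift cm [ 0.07 -0.28  0.29] twist 0.004045305817704792 w 0.6840394968494953 F [-0.9 -1.6  6.9] tilt [ 0.003  0.001 -1.   ]
```

View pics/k_side.png

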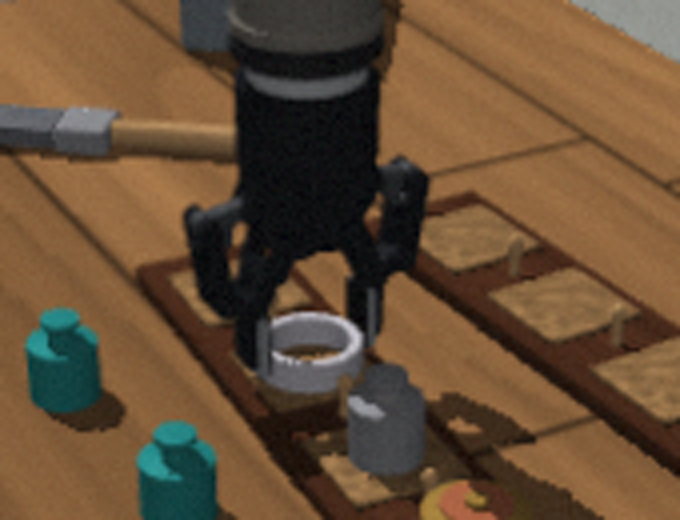

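Ring gripped (opening 0.68); the fingertips just touch the cork. I lift it and carry it to y = −50 mm.

move_arm --gripper '[0,0,0,0,0]' --pt "0 0 -1.5" --pt "0 0 -4" --pt "0 0 -7" --pt "0 1 -9" --pt "-1 3 -9.2" --twist '[0,0,0,0,0]'

```text
t: 10.85
eef_pos: [0.4984, 0.0703, 0.1855]
tool_rot: [0.0, 0.704, 0.71, 0.003]
contact_force: [0.5, 1.2, -1.2]
gripper_width: 0.679
```

move_arm --gripper '[0,0,0,0,0]' --pt "-2 3 0" --pt "-4 6 0" --pt "-6 9 0" --pt "-8 12 0" --pt "-9.5 13.6 0" --twist '[0,0,0,0,0]'

```text
t: 11.27
eef_pos: [0.6375, -0.0281, 0.1829]
tool_rot: [0.002, 0.706, 0.709, 0.001]
contact_force: [0.1, 0.5, -0.6]
gripper_width: 0.679
```

move_arm --gripper '[0,0]' --pt "0 0 0" --pt "0 0 0" --twist '[0,0]'

```text
t: 11.43
eef_pos: [0.6348, -0.0275, 0.182]
tool_rot: [0.001, 0.706, 0.708, 0.0]
contact_force: [-1.4, 1.0, -0.2]
gripper_width: 0.68
```

Run:
```python
from h import *
go(.6386,-.0297,.0905,0.)
d=read_camera('side');x0,y0=(220,60)
cv2.imwrite(f'pics/l_side.png',cv2.resize(d['pixels'][y0:y0+150,x0:x0+190,::-1],None,fx=4,fy=4,interpolation=cv2.INTER_CUBIC))
```

```text
t 11.43 pos [ 0.6348 -0.0275  0.182 ] shift cm [-0.22  0.37  9.15] twist 0.0027290795572891824 w 0.6802057191691734 F [-1.4  1.  -0.2] tilt [ 0.001 -0.001 -1.   ]
```

View pics/l_side.png

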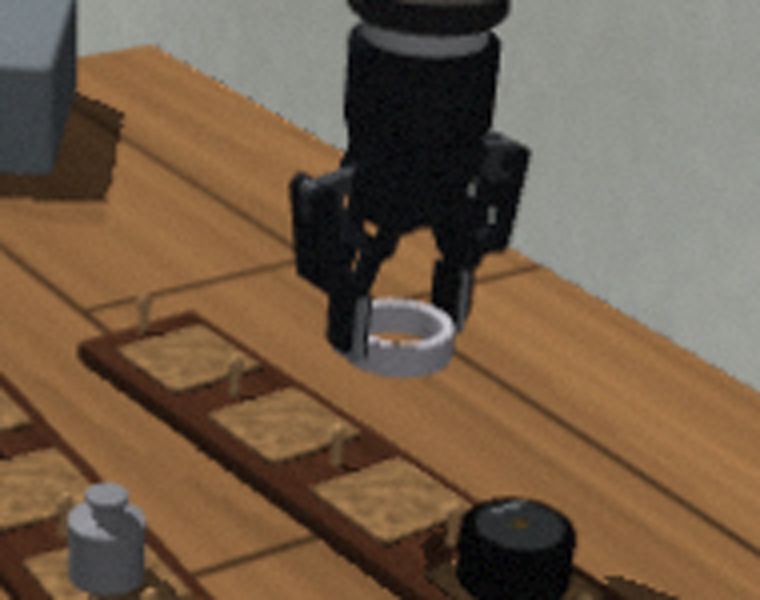

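The ring hangs level over the third pad (crop 400, 340). I lower it.

move_arm --gripper '[0,0,0,0,0]' --pt "-0.1 0.3 2" --pt "-0.2 0.3 5" --pt "-0.2 0.3 7.5" --pt "-0.2 0.3 8.3" --pt "-0.2 0.3 8.6" --twist '[0,0,0,0,0]'

```text
t: 11.9
eef_pos: [0.6355, -0.0266, 0.0939]
tool_rot: [-0.002, 0.705, 0.709, -0.001]
contact_force: [0.1, -0.1, -0.4]
gripper_width: 0.674
```

move_arm --gripper '[0,0,0]' --pt "0 0 0.2" --pt "0 0 0.3" --pt "0 0 0.3" --twist '[0,0,0]'

```text
t: 12.15
eef_pos: [0.6381, -0.0278, 0.0937]
tool_rot: [0.001, 0.705, 0.709, 0.001]
contact_force: [0.5, 0.4, -1.6]
gripper_width: 0.68
```

Run:
```python
from h import *
go(.6386,-.0297,.0905,0.)
```

```text
t 12.15 pos [ 0.6381 -0.0278  0.0937] shift cm [-0.19  0.05  0.32] twist 0.005201310205146914 w 0.6801635730691324 F [ 0.5  0.4 -1.6] tilt [ 0.002  0.    -1.   ]
```

move_arm --gripper '[0,0,0,0,0]' --pt "-0.1 0 0.1" --pt "-0.1 0 0.2" --pt "-0.1 0 0.3" --pt "-0.1 0 0.3" --pt "-0.1 0 0.3" --twist '[0,0,0,0,0]'

```text
t: 12.57
eef_pos: [0.6379, -0.0293, 0.091]
tool_rot: [0.0, 0.705, 0.709, 0.001]
contact_force: [-3.4, 0.9, 10.2]
gripper_width: 0.678
```

Run:
```python
from h import *
go(.6386,-.0297,.0905,0.)
d=read_camera('side');x0,y0=(220,60)
cv2.imwrite(f'pics/m_side.png',cv2.resize(d['pixels'][y0:y0+150,x0:x0+190,::-1],None,fx=4,fy=4,interpolation=cv2.INTER_CUBIC))
```

```text
t 12.57 pos [ 0.6379 -0.0293  0.091 ] shift cm [-0.04  0.07  0.05] twist 0.004609323976535462 w 0.6775088857100733 F [-3.4  0.9 10.2] tilt [ 0.001  0.001 -1.   ]
```

View pics/m_side.png

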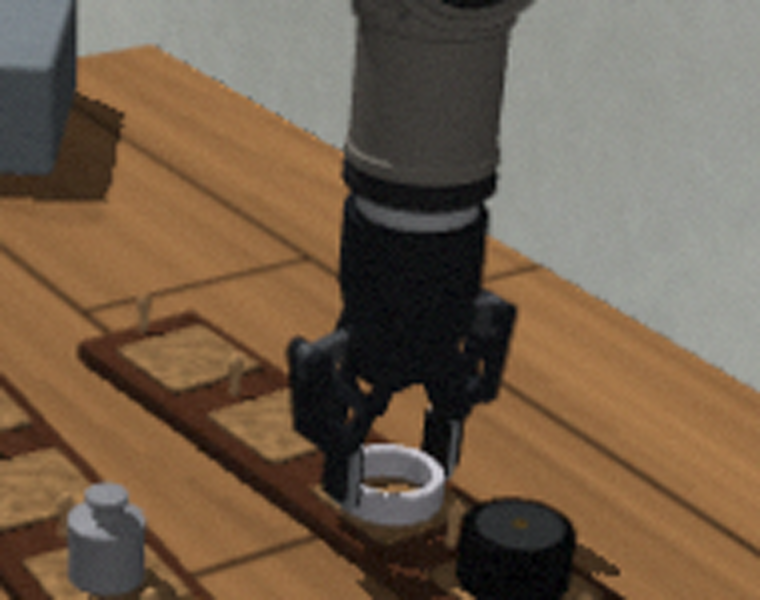

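Contact at 10 N: the ring is down on its pad. I release and rise.

move_arm --gripper '[1,1,1,1,1]' --pt "0 0 0" --pt "0 0 0" --pt "0 0 0" --pt "0 0 0" --pt "0 0 0" --twist '[0,0,0,0,0]'

```text
t: 13.03
eef_pos: [0.6373, -0.029, 0.0892]
tool_rot: [-0.0, 0.705, 0.709, -0.0]
contact_force: [-0.7, 0.1, 0.4]
gripper_width: 1.004
```

move_arm --gripper '[1,1,1,1,1]' --pt "0 0 -1.5" --pt "0 0 -4" --pt "0 0 -7" --pt "0 0 -9" --pt "2 -3 -9" --twist '[0,0,0,0,0]'

```text
t: 13.45
eef_pos: [0.6139, -0.0137, 0.186]
tool_rot: [0.006, 0.707, 0.707, 0.004]
contact_force: [1.8, 0.2, 0.8]
gripper_width: 0.998
```

Run:
```python
from h import *
go(.459,-.0185,.18,0.)
d=read_camera('side');x0,y0=(220,60)
cv2.imwrite(f'pics/n_side.png',cv2.resize(d['pixels'][y0:y0+150,x0:x0+190,::-1],None,fx=4,fy=4,interpolation=cv2.INTER_CUBIC))
```

```text
t 13.45 pos [ 0.6139 -0.0137  0.186 ] shift cm [ -0.48 -15.5    0.37] twist -0.00031283531163328604 w 0.9982192745224732 F [1.8 0.2 0.8] tilt [ 0.015 -0.003 -1.   ]
```

View pics/n_side.png

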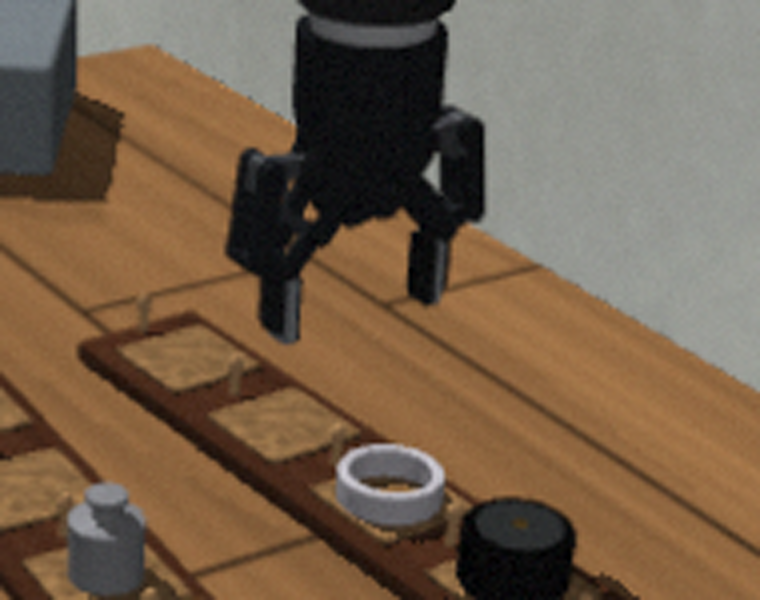

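The ring stands on its pad. Next is the grey weight.

move_arm --gripper '[1,1,1,1,1]' --pt "-0.2 -3.5 0" --pt "-0.5 -7 0" --pt "-0.8 -10.5 0" --pt "-0.8 -13.5 0.5" --pt "-0.8 -15 1.5" --twist '[0,0,0,0,0]'

```text
t: 13.92
eef_pos: [0.4538, -0.0184, 0.1652]
tool_rot: [-0.001, 0.706, 0.708, 0.0]
contact_force: [0.5, 1.5, -0.7]
gripper_width: 1.0
```

move_arm --gripper '[1,1]' --pt "0 0 0" --pt "0 0 0" --twist '[0,0]'

```text
t: 14.08
eef_pos: [0.457, -0.0179, 0.1649]
tool_rot: [-0.0, 0.705, 0.709, 0.0]
contact_force: [1.2, 0.6, 0.2]
gripper_width: 1.002
```

Run:
```python
from h import *
go(.459,-.0185,.093,0.)
d=read_camera('side');x0,y0=(170,90)
cv2.imwrite(f'pics/o_side.png',cv2.resize(d['pixels'][y0:y0+140,x0:x0+180,::-1],None,fx=4,fy=4,interpolation=cv2.INTER_CUBIC))
print([r['centre'] for r in spot_point('weight_mid','side')])
```

```text
t 14.08 pos [ 0.457  -0.0179  0.1649] shift cm [-0.07  0.19  7.19] twist 0.004908094701724597 w 1.0017498595794296 F [1.2 0.6 0.2] tilt [ 0.     0.001 -1.   ]
[[0.3534, 0.0078, 0.0259], [0.3489, -0.0994, 0.0233], [0.4609, -0.0203, 0.045]]
```

View pics/o_side.png

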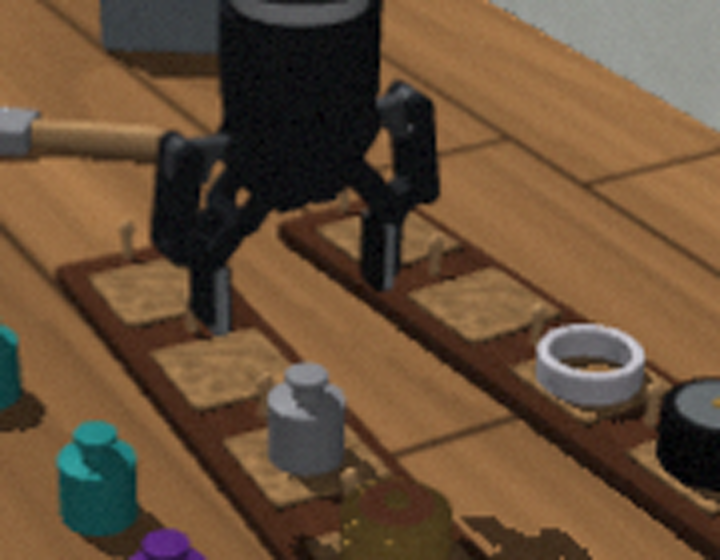

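move_arm --gripper '[1,1,1,1,1]' --pt "-0.1 0.2 2.5" --pt "-0.1 0.2 4.5" --pt "-0.1 0.2 6" --pt "-0.1 0.2 6.5" --pt "-0.1 0.2 6.5" --twist '[0,0,0,0,0]'

```text
t: 14.6
eef_pos: [0.4599, -0.019, 0.0986]
tool_rot: [-0.0, 0.705, 0.709, -0.001]
contact_force: [-0.1, 0.0, 0.7]
gripper_width: 1.0
```

move_arm --gripper '[0,0,0,0,0]' --pt "0 0 0" --pt "0 0 0" --pt "0 0 0" --pt "0 0 0" --pt "0 0 0" --twist '[0,0,0,0,0]' --squeeze 50

```text
t: 15.02
eef_pos: [0.4603, -0.0189, 0.1005]
tool_rot: [0.001, 0.705, 0.709, 0.001]
contact_force: [-1.3, 0.4, 8.7]
gripper_width: 0.451
```

move_arm --gripper '[0,0,0]' --pt "0 0 0" --pt "0 0 0" --pt "0 0 0" --twist '[0,0,0]'

```text
t: 15.27
eef_pos: [0.4604, -0.0189, 0.1005]
tool_rot: [0.001, 0.705, 0.709, 0.001]
contact_force: [-0.2, -0.0, 8.1]
gripper_width: 0.452
```

Run:
```python
from h import *
go(.459,-.0185,.093,0.)
d=read_camera('side');x0,y0=(170,90)
cv2.imwrite(f'pics/p_side.png',cv2.resize(d['pixels'][y0:y0+140,x0:x0+180,::-1],None,fx=4,fy=4,interpolation=cv2.INTER_CUBIC))
```

```text
t 15.27 pos [ 0.4604 -0.0189  0.1005] shift cm [ 0.04 -0.14  0.75] twist 0.005022988795847727 w 0.45244843865576323 F [-0.2 -0.   8.1] tilt [ 0.003  0.001 -1.   ]
```

View pics/p_side.png

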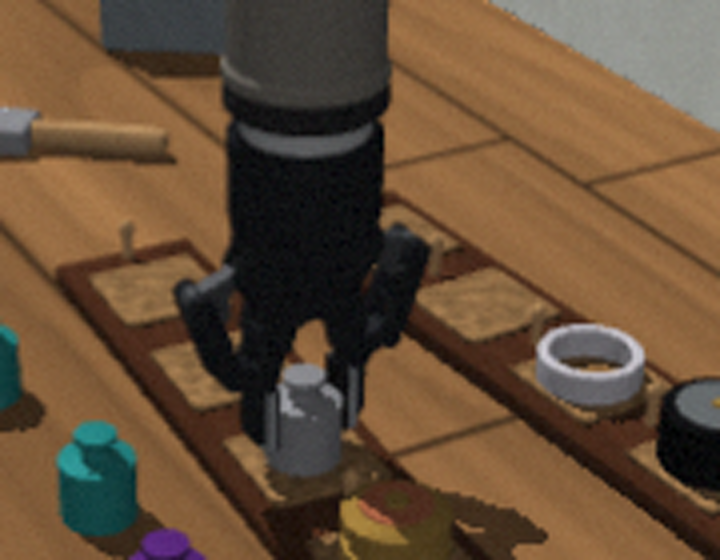

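Weight gripped (opening 0.45, about 38 mm). I lift it and carry it to y = +50 mm.

move_arm --gripper '[0,0,0,0,0]' --pt "0 0 -1.5" --pt "0 0 -4" --pt "0 0 -7" --pt "0 1 -8.5" --pt "1 3 -8.5" --twist '[0,0,0,0,0]'

```text
t: 15.73
eef_pos: [0.4886, -0.0107, 0.1874]
tool_rot: [0.001, 0.707, 0.708, 0.001]
contact_force: [1.0, -0.8, -3.6]
gripper_width: 0.448
```

move_arm --gripper '[0,0,0,0,0]' --pt "1.6 3 0" --pt "3.2 6 0" --pt "4.8 9 0" --pt "6.4 12 0" --pt "7.8 14.2 0" --twist '[0,0,0,0,0]'

```text
t: 16.15
eef_pos: [0.6326, 0.0717, 0.1843]
tool_rot: [0.0, 0.705, 0.709, 0.0]
contact_force: [1.7, -0.2, -3.4]
gripper_width: 0.447
```

move_arm --gripper '[0,0,0]' --pt "0 0 0" --pt "0 0 0" --pt "0 0 0" --twist '[0,0,0]'

```text
t: 16.4
eef_pos: [0.6297, 0.0694, 0.1838]
tool_rot: [-0.0, 0.705, 0.709, -0.001]
contact_force: [0.2, -0.2, -4.8]
gripper_width: 0.448
```

Run:
```python
from h import *
go(.6333,.0701,.1005,0.)
d=read_camera('side');x0,y0=(190,50)
cv2.imwrite(f'pics/q_side.png',cv2.resize(d['pixels'][y0:y0+150,x0:x0+190,::-1],None,fx=4,fy=4,interpolation=cv2.INTER_CUBIC))
```

```text
t 16.4 pos [0.6297 0.0694 0.1838] shift cm [0.07 0.38 8.32] twist 0.004790812839108094 w 0.44808795131833434 F [ 0.2 -0.2 -4.8] tilt [-0.002 -0.001 -1.   ]
```

View pics/q_side.png

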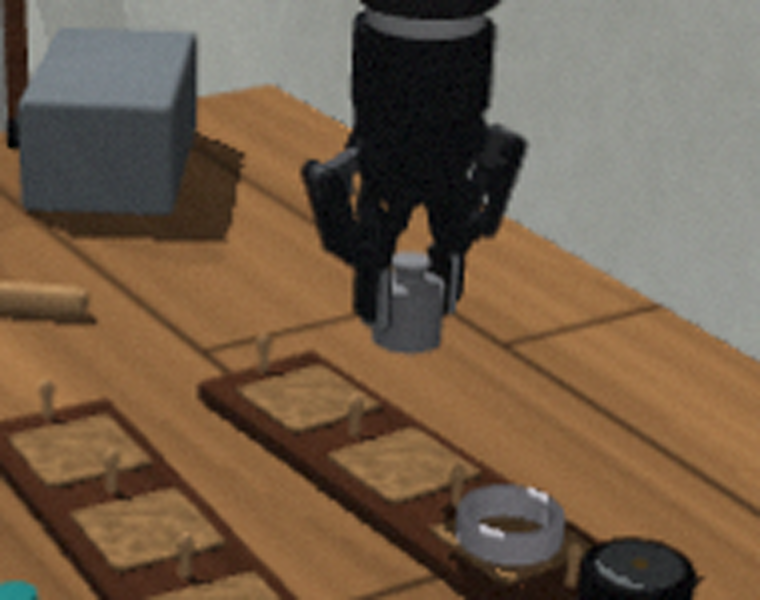

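The weight hangs upright over the second pad (crop 408, 310). I lower it.

move_arm --gripper '[0,0,0,0,0]' --pt "0.1 0.3 2" --pt "0.1 0.3 5" --pt "0.1 0.3 7" --pt "0.1 0.3 7.7" --pt "0.1 0.3 7.7" --twist '[0,0,0,0,0]'

```text
t: 16.87
eef_pos: [0.6318, 0.0701, 0.1057]
tool_rot: [-0.001, 0.706, 0.708, -0.002]
contact_force: [-0.4, 1.2, -3.2]
gripper_width: 0.451
```

move_arm --gripper '[0,0,0,0]' --pt "0 0 0.2" --pt "0 0 0.3" --pt "0 0 0.4" --pt "0 0 0.4" --twist '[0,0,0,0]'

```text
t: 17.2
eef_pos: [0.6344, 0.071, 0.1043]
tool_rot: [0.0, 0.705, 0.709, 0.001]
contact_force: [0.1, 0.0, -3.3]
gripper_width: 0.447
```

Run:
```python
from h import *
go(.6333,.0701,.1005,0.)
```

```text
t 17.2 pos [0.6344 0.071  0.1043] shift cm [-0.09 -0.11  0.38] twist 0.0049743065126923725 w 0.4469538857285791 F [ 0.1  0.  -3.3] tilt [ 0.002  0.    -1.   ]
```

move_arm --gripper '[0,0,0,0,0]' --pt "0 0 0.1" --pt "0 0 0.2" --pt "0 0 0.3" --pt "0 0 0.4" --pt "0 0 0.4" --twist '[0,0,0,0,0]'

```text
t: 17.62
eef_pos: [0.634, 0.071, 0.1007]
tool_rot: [-0.0, 0.705, 0.709, 0.0]
contact_force: [-4.0, 0.8, 8.6]
gripper_width: 0.451
```

Run:
```python
from h import *
go(.6333,.0701,.1005,0.)
d=read_camera('side');x0,y0=(190,50)
cv2.imwrite(f'pics/r_side.png',cv2.resize(d['pixels'][y0:y0+150,x0:x0+190,::-1],None,fx=4,fy=4,interpolation=cv2.INTER_CUBIC))
```

```text
t 17.62 pos [0.634  0.071  0.1007] shift cm [-0.09 -0.07  0.02] twist 0.004794092384267534 w 0.4510479757846204 F [-4.   0.8  8.6] tilt [ 0.     0.001 -1.   ]
```

View pics/r_side.png

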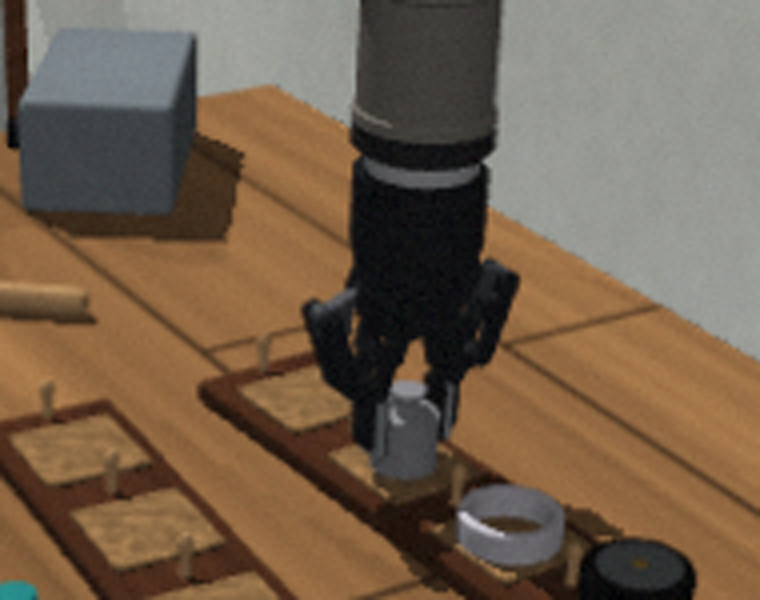

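The weight is down (8.6 N contact). I release and rise.

move_arm --gripper '[1,1,1,1,1]' --pt "0 0 0" --pt "0 0 0" --pt "0 0 0" --pt "0 0 0" --pt "0 0 0" --twist '[0,0,0,0,0]'

```text
t: 18.08
eef_pos: [0.6339, 0.071, 0.0993]
tool_rot: [0.0, 0.705, 0.709, 0.0]
contact_force: [0.4, -0.5, -0.1]
gripper_width: 1.002
```

move_arm --gripper '[1,1,1,1,1]' --pt "0 0 -1.5" --pt "0 0 -4" --pt "0 0 -7" --pt "0 0 -9" --pt "0 -1 -9" --twist '[0,0,0,0,0]'

```text
t: 18.5
eef_pos: [0.6278, 0.0706, 0.1954]
tool_rot: [0.003, 0.706, 0.709, 0.004]
contact_force: [0.6, 0.6, -0.1]
gripper_width: 1.002
```

Run:
```python
from h import *
go(.453,-.1185,.18,0.)
d=read_camera('side');x0,y0=(190,50)
cv2.imwrite(f'pics/s_side.png',cv2.resize(d['pixels'][y0:y0+150,x0:x0+190,::-1],None,fx=4,fy=4,interpolation=cv2.INTER_CUBIC))
```

```text
t 18.5 pos [0.6278 0.0706 0.1954] shift cm [-18.84 -17.58   1.34] twist 0.00431995134795371 w 1.0024715519221785 F [ 0.6  0.6 -0.1] tilt [ 0.01   0.001 -1.   ]
```

View pics/s_side.png

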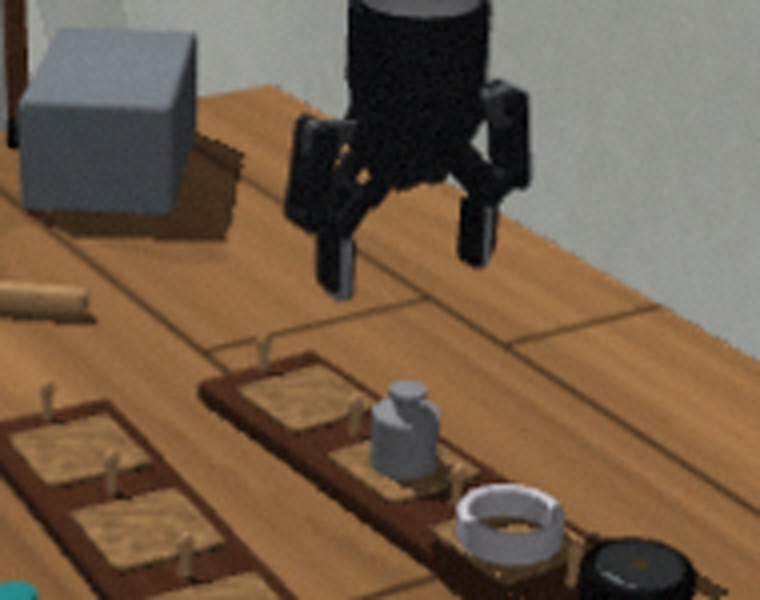

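The weight stands well on its pad. Last is the capsule.

move_arm --gripper '[1,1,1,1,1]' --pt "-2.7 -2.5 0" --pt "-5.4 -5 0" --pt "-8.1 -7.5 0" --pt "-10.8 -10 0" --pt "-13.5 -12.5 0" --twist '[0,0,0,0,0]'

```text
t: 18.97
eef_pos: [0.498, -0.0657, 0.1896]
tool_rot: [-0.0, 0.705, 0.709, -0.0]
contact_force: [0.4, -2.0, 0.4]
gripper_width: 1.003
```

move_arm --gripper '[1,1,1,1,1]' --pt "-2.5 -2 0" --pt "-4.5 -4 0.5" --pt "-5.4 -4.6 1.5" --pt "-5.4 -4.6 2.5" --pt "-5.4 -4.6 2.5" --twist '[0,0,0,0,0]'

```text
t: 19.38
eef_pos: [0.4529, -0.1188, 0.1632]
tool_rot: [-0.001, 0.706, 0.708, -0.001]
contact_force: [1.1, 1.1, -0.1]
gripper_width: 1.001
```

Run:
```python
from h import *
go(.453,-.1185,.096,0.)
d=read_camera('side');x0,y0=(190,110)
cv2.imwrite(f'pics/t_side.png',cv2.resize(d['pixels'][y0:y0+150,x0:x0+190,::-1],None,fx=4,fy=4,interpolation=cv2.INTER_CUBIC))
print([r['centre'] for r in spot_point('capsule_mid','side')])
```

```text
t 19.38 pos [ 0.4529 -0.1188  0.1632] shift cm [0.03 0.02 6.72] twist 0.0037601139221463686 w 1.001364866794908 F [ 1.1  1.1 -0.1] tilt [-0.002  0.001 -1.   ]
[[0.4529, -0.1236, 0.0346]]
```

View pics/t_side.png

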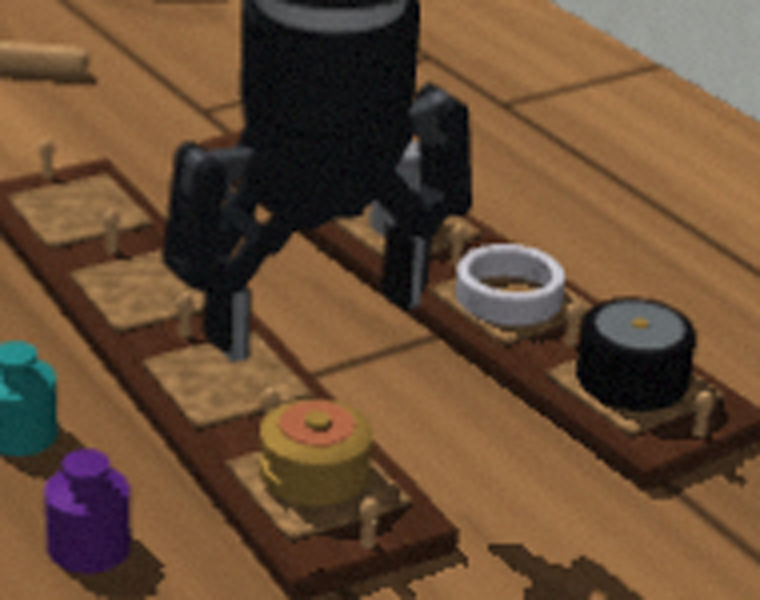

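move_arm --gripper '[1,1,1,1,1]' --pt "0 0 2.5" --pt "0 0 4.5" --pt "-0.1 0 6.3" --pt "-0.1 0 6.8" --pt "-0.1 0 6.8" --twist '[0,0,0,0,0]'

```text
t: 19.9
eef_pos: [0.4539, -0.1191, 0.0955]
tool_rot: [-0.001, 0.705, 0.709, -0.001]
contact_force: [-0.9, 0.5, 0.2]
gripper_width: 0.999
```

move_arm --gripper '[0,0,0,0,0]' --pt "0 0 0" --pt "0 0 0" --pt "0 0 0" --pt "0 0 0" --pt "0 0 0" --twist '[0,0,0,0,0]' --squeeze 40

```text
t: 20.32
eef_pos: [0.4546, -0.1199, 0.0977]
tool_rot: [0.001, 0.705, 0.709, 0.001]
contact_force: [-1.3, 1.3, 8.4]
gripper_width: 0.614
```

move_arm --gripper '[0,0,0]' --pt "0 0 0" --pt "0 0 0" --pt "0 0 0" --twist '[0,0,0]'

```text
t: 20.57
eef_pos: [0.4546, -0.1199, 0.0977]
tool_rot: [0.001, 0.705, 0.709, 0.001]
contact_force: [-0.9, 0.5, 7.2]
gripper_width: 0.611
```

Run:
```python
from h import *
go(.453,-.1185,.096,0.)
d=read_camera('side');x0,y0=(190,110)
cv2.imwrite(f'pics/u_side.png',cv2.resize(d['pixels'][y0:y0+150,x0:x0+190,::-1],None,fx=4,fy=4,interpolation=cv2.INTER_CUBIC))
```

```text
t 20.57 pos [ 0.4546 -0.1199  0.0977] shift cm [ 0.14 -0.16  0.17] twist 0.004881734049142938 w 0.6108264644301737 F [-0.9  0.5  7.2] tilt [ 0.002  0.001 -1.   ]
```

View pics/u_side.png

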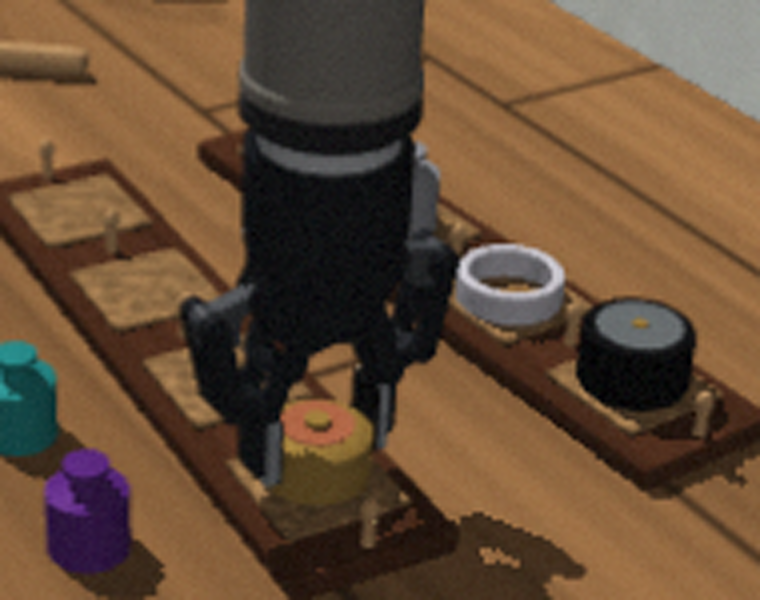

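Capsule gripped (opening 0.61, about 52 mm). I lift it and carry it to y = +150 mm.

move_arm --gripper '[0,0,0,0,0]' --pt "0 0 -1.5" --pt "0 0 -4" --pt "0 0 -7" --pt "1 0.7 -9" --pt "3.5 2.2 -9" --twist '[0,0,0,0,0]'

```text
t: 21.03
eef_pos: [0.4762, -0.0882, 0.1907]
tool_rot: [0.003, 0.708, 0.706, 0.002]
contact_force: [1.1, -1.0, -1.4]
gripper_width: 0.607
```

move_arm --gripper '[0,0,0,0,0]' --pt "3.4 2 0" --pt "6.8 4 0" --pt "10.2 6 0" --pt "13.6 8 0" --pt "17 10 0" --twist '[0,0,0,0,0]'

```text
t: 21.45
eef_pos: [0.5754, 0.0877, 0.1872]
tool_rot: [0.0, 0.705, 0.709, 0.001]
contact_force: [0.7, -0.8, -0.2]
gripper_width: 0.609
```

Run:
```python
from h import *
go(.628,.170,.188,0.)
```

```text
t 21.45 pos [0.5754 0.0877 0.1872] shift cm [ 8.2   5.31 -0.07] twist 0.0052482736893004756 w 0.6087834068372328 F [ 0.7 -0.8 -0.2] tilt [ 0.001  0.001 -1.   ]
```

move_arm --gripper '[0,0,0,0,0]' --pt "3.2 2 0" --pt "6 3.8 0" --pt "8 5.2 0" --pt "8.1 5.2 0" --pt "8.1 5.2 0" --twist '[0,0,0,0,0]'

```text
t: 21.87
eef_pos: [0.6264, 0.169, 0.1865]
tool_rot: [0.0, 0.704, 0.71, 0.0]
contact_force: [-0.1, 0.3, -1.2]
gripper_width: 0.611
```

Run:
```python
from h import *
go(.628,.170,.098,0.)
d=read_camera('side');x0,y0=(170,40)
cv2.imwrite(f'pics/v_side.png',cv2.resize(d['pixels'][y0:y0+150,x0:x0+190,::-1],None,fx=4,fy=4,interpolation=cv2.INTER_CUBIC))
```

```text
t 21.87 pos [0.6264 0.169  0.1865] shift cm [0.1  0.15 8.85] twist 0.008179884755666 w 0.6106139861846253 F [-0.1  0.3 -1.2] tilt [ 0.  0. -1.]
```

View pics/v_side.png

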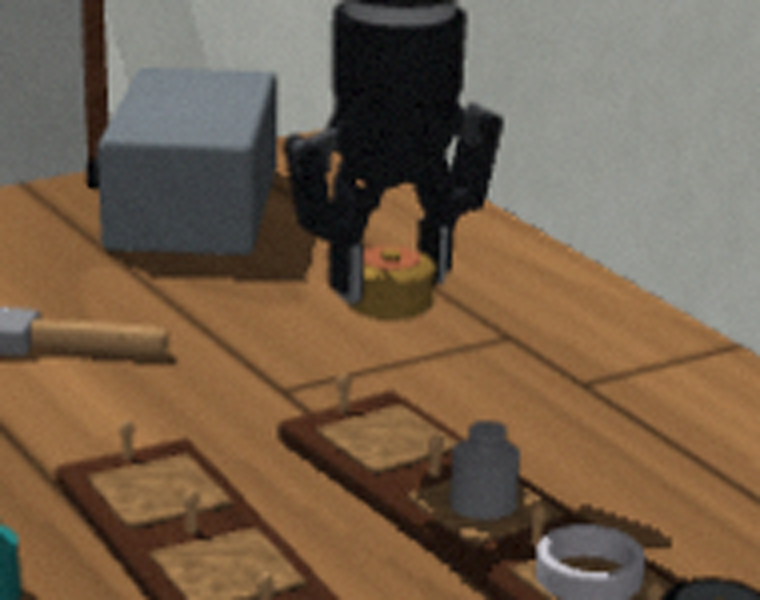

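The capsule hangs level over the left pad (crop 392, 285). I lower it.

move_arm --gripper '[0,0,0,0,0]' --pt "0.1 0.1 2" --pt "0.1 0.1 5" --pt "0.1 0.1 7.5" --pt "0.1 0.1 8.3" --pt "0.1 0.1 8.3" --twist '[0,0,0,0,0]'

```text
t: 22.33
eef_pos: [0.6255, 0.1661, 0.1016]
tool_rot: [-0.001, 0.706, 0.708, -0.002]
contact_force: [-0.6, 0.6, -1.5]
gripper_width: 0.608
```

move_arm --gripper '[0,0,0,0]' --pt "0 0 0.2" --pt "0 0 0.3" --pt "0 0 0.4" --pt "0 0 0.4" --twist '[0,0,0,0]'

```text
t: 22.67
eef_pos: [0.6279, 0.168, 0.1005]
tool_rot: [0.0, 0.705, 0.709, 0.001]
contact_force: [0.4, -0.1, -1.4]
gripper_width: 0.605
```

Run:
```python
from h import *
go(.628,.170,.098,0.)
```

```text
t 22.67 pos [0.6279 0.168  0.1005] shift cm [0.2  0.01 0.25] twist 0.0048401999588927325 w 0.6047764310490991 F [ 0.4 -0.1 -1.4] tilt [ 0.002  0.001 -1.   ]
```

move_arm --gripper '[0,0,0,0,0]' --pt "0.1 0 0.1" --pt "0.1 0 0.2" --pt "0.1 0 0.3" --pt "0.1 0 0.3" --pt "0.1 0 0.3" --twist '[0,0,0,0,0]'

```text
t: 23.08
eef_pos: [0.6277, 0.1693, 0.0978]
tool_rot: [-0.0, 0.705, 0.709, 0.001]
contact_force: [-3.7, 0.6, 9.6]
gripper_width: 0.61
```

Run:
```python
from h import *
go(.628,.170,.098,0.)
d=read_camera('side');x0,y0=(170,40)
cv2.imwrite(f'pics/w_side.png',cv2.resize(d['pixels'][y0:y0+150,x0:x0+190,::-1],None,fx=4,fy=4,interpolation=cv2.INTER_CUBIC))
```

```text
t 23.08 pos [0.6277 0.1693 0.0978] shift cm [ 0.07  0.03 -0.02] twist 0.00515905273644357 w 0.6097304382350447 F [-3.7  0.6  9.6] tilt [ 0.001  0.001 -1.   ]
```

View pics/w_side.png

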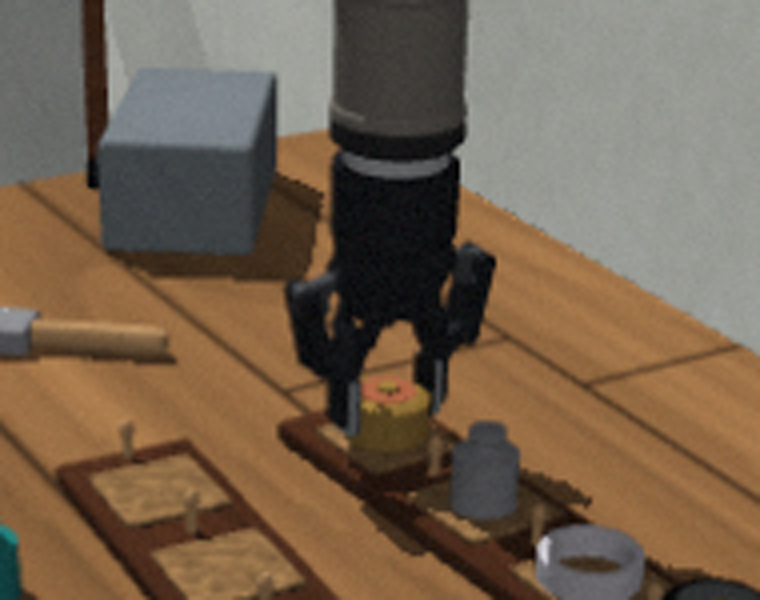

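The capsule is down (9.6 N contact). I release, rise, and move the arm off to the left for a clear top view.

move_arm --gripper '[1,1,1,1,1]' --pt "0 0 0" --pt "0 0 0" --pt "0 0 0" --pt "0 0 0" --pt "0 0 0" --twist '[0,0,0,0,0]'

```text
t: 23.55
eef_pos: [0.6273, 0.1689, 0.0962]
tool_rot: [-0.0, 0.705, 0.709, -0.0]
contact_force: [-0.2, -0.1, -0.3]
gripper_width: 1.004
```

move_arm --gripper '[1,1,1,1,1]' --pt "0 0 -1.5" --pt "0 0 -4" --pt "0 0 -8" --pt "0 0 -12" --pt "2 0 -14" --twist '[0,0,0,0,0]'

```text
t: 23.97
eef_pos: [0.6296, 0.1836, 0.2427]
tool_rot: [0.003, 0.708, 0.706, 0.002]
contact_force: [2.3, -0.8, -0.8]
gripper_width: 1.0
```

move_arm --gripper '[1,1,1,1,1]' --pt "3.5 -2 0" --pt "7 -4 0" --pt "10.5 -6 0" --pt "14 -8 0" --pt "17 -10 0" --twist '[0,0,0,0,0]'

```text
t: 24.38
eef_pos: [0.525, 0.3609, 0.2376]
tool_rot: [-0.0, 0.705, 0.709, 0.001]
contact_force: [0.2, 0.7, -0.1]
gripper_width: 1.003
```

move_arm --gripper '[1,1,1,1,1]' --pt "3 -2 0" --pt "6 -4 0" --pt "8 -6 0" --pt "8 -6 0" --pt "8 -6 0" --twist '[0,0,0,0,0]'

```text
t: 24.8
eef_pos: [0.4642, 0.4402, 0.2371]
tool_rot: [-0.0, 0.704, 0.71, 0.0]
contact_force: [0.9, -0.3, 0.2]
gripper_width: 1.0
```

Run:
```python
from h import *
d={c:read_camera(c) for c in('top','side')}
C=np.array([.636,.0202]);th=.0534;Rm=np.array([[np.cos(th),-np.sin(th)],[np.sin(th),np.cos(th)]])
for c in d:
  for n in ('capsule_mid','housing_mid','bezel_mid','weight_mid'):
    for r in spot_point(n,c):
      x=np.array(r['centre']); l=Rm.T@(x[:2]-C)
      if abs(l[0])<.05: print(c,n,(l*1000).round(1),round(x[2],4),round(r['p'],2))
for n,z in (('capsule_mid',.045),('housing_mid',.051),('bezel_mid',.035),('weight_mid',.067)):
  for r in cut_out(n,'top'):
    P=np.argwhere(r['pixels'])[:,::-1]; x=np.array(cv2.minEnclosingCircle(plane(d['top'],P,z).astype(np.float32))[0]);print('cut',n,(Rm.T@(x-C)*1000).round(1),round(r['p'],2))
cv2.imwrite('pics/x_top.png',cv2.resize(d['top']['pixels'][85:260,110:360,::-1],None,fx=3.2,fy=3.2,interpolation=cv2.INTER_CUBIC))
cv2.imwrite('pics/x_side.png',cv2.resize(d['side']['pixels'][100:270,170:400,::-1],None,fx=3.4,fy=3.4,interpolation=cv2.INTER_CUBIC))
o=get_obs();print(o['t'],o['eef_pos'],o['contact_force'])
```

```text
top capsule_mid [ -0.8 148.6] 0.0362 0.83
top housing_mid [   8.4 -150.7] 0.0352 0.59
top weight_mid [ 1.1 49. ] 0.0366 0.58
side capsule_mid [  0.  146.4] 0.0344 0.8
side housing_mid [  -0.7 -151.5] 0.0349 0.8
side housing_mid [  1.2 -51.4] 0.0239 0.7
side bezel_mid [ -1.6 -54.4] 0.0243 0.77
side weight_mid [-0.9 54.1] 0.0448 0.72
cut capsule_mid [ -4.6 146.2] 0.93
cut housing_mid [  -4.  -145.3] 0.89
cut bezel_mid [ -5.5 -49.4] 0.75
cut weight_mid [-12.5  49.1] 0.87
cut weight_mid [-283.6  128.1] 0.67
cut weight_mid [-299.1  -95.4] 0.57
cut weight_mid [-2.838e+02  2.000e-01] 0.54
25.5 [0.46603133 0.43806154 0.23627971] [0.3042041  0.83158083 0.46109352]
```

View pics/x_top.png

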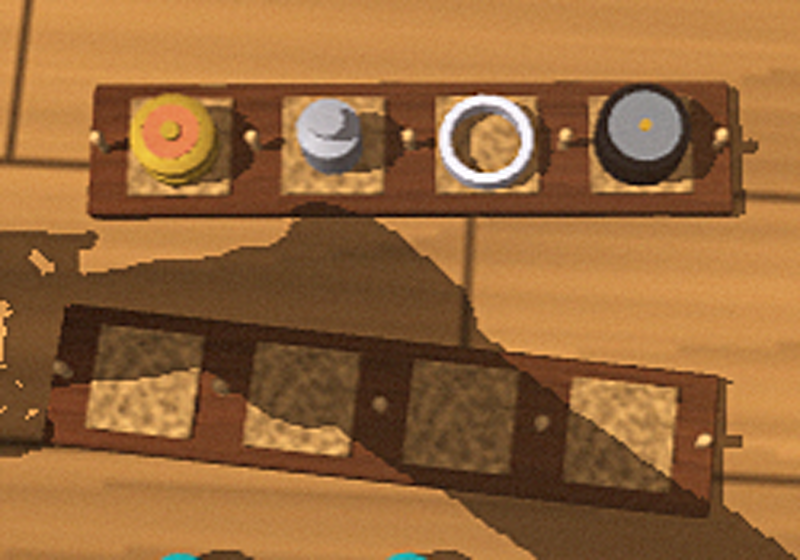

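View pics/x_side.png

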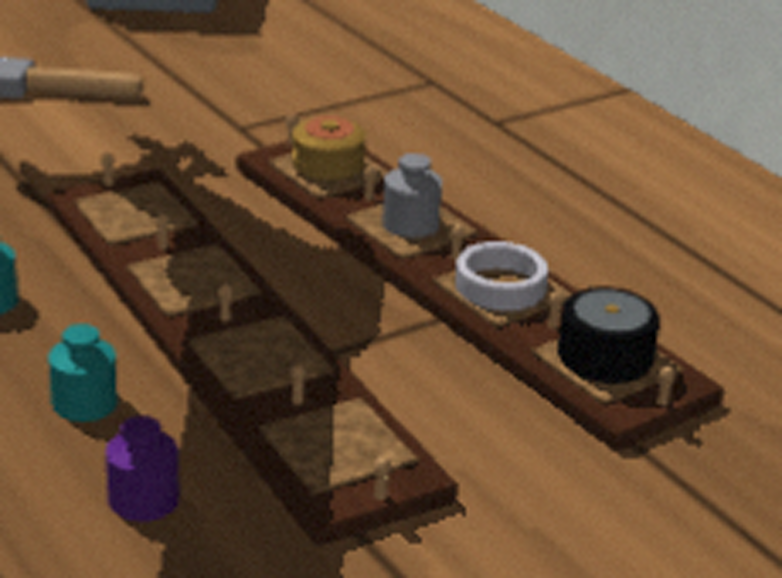

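All four pieces stand upright in reversed order. The network values are close, but my crude outline fits are biased by the visible sides, so I check by overlaying the nominal shapes.

Run:
```python
from h import *
C=np.array([.636,.0202]);th=.0534;Rm=np.array([[np.cos(th),-np.sin(th)],[np.sin(th),np.cos(th)]])
a=np.linspace(0,2*np.pi,60);ci=np.c_[np.cos(a),np.sin(a)]
for c,(x0,y0,w,h,s) in {'top':(130,100,220,70,3.6),'side':(235,125,160,110,4.8)}.items():
  d=read_camera(c); im=cv2.resize(d['pixels'][y0:y0+h,x0:x0+w,::-1],None,fx=s,fy=s,interpolation=cv2.INTER_CUBIC)
  for y,cs in ((.15,((.027,.021),(.027,.045))),(.05,((.02,.017),(.02,.051),(.011,.067))),(-.05,((.03,.017),(.03,.035))),(-.15,((.03,.017),(.03,.051)))):
    for r,z in cs:
      X=np.c_[(ci*r+[0,y])@Rm.T+C,np.full(60,z)]
      cv2.polylines(im,[((proj(d,X)+.5-[x0,y0])*s).astype(np.int32)],True,(0,0,255),1)
  cv2.imwrite(f'pics/y_{c}.png',im)
```

```text
(no output)
```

View pics/y_top.png

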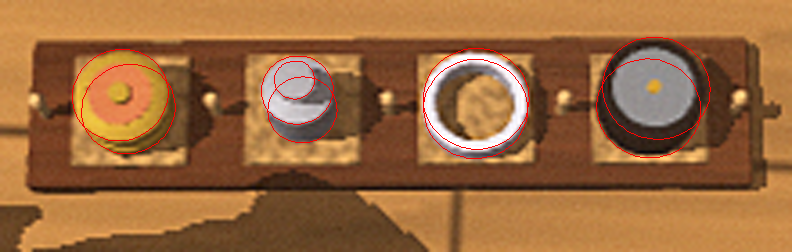

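View pics/y_side.png

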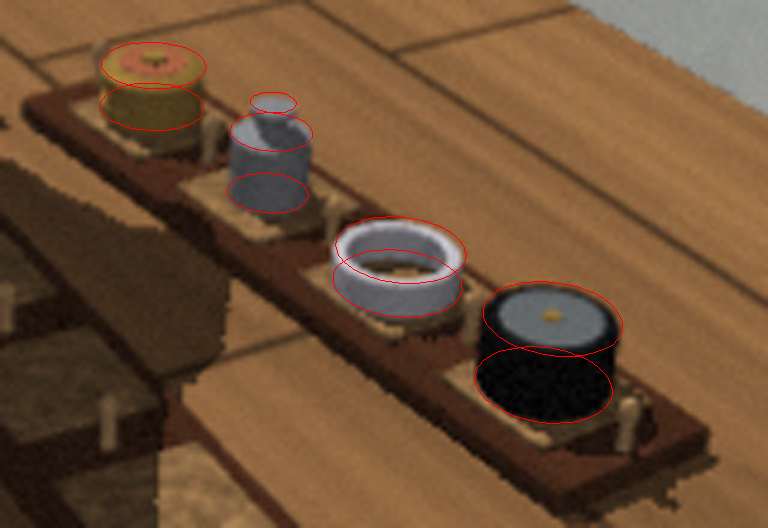

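The nominal outlines match all four pieces to within a few millimetres in both views. The arm is clear and the gripper open, so I hand in.

```bash
python3 -c "
from station import *
print(hand_in())"
```

```text
the job is handed in; nothing more can be done
None
```

All four pieces are on the empty rack in reverse order and released. From left to right they are capsule, weight, bezel ring and housing. I handed the job in at about 26 s. I gripped each piece across the rack, away from the pegs. I lowered each one to its pad before opening the gripper. The weight, bezel and capsule showed 9–10 N of contact just before release. For the housing I saw no contact force and went by height.

**Final position checks:**
- **Outline overlay:** the expected outlines of the pieces matched both camera views to within a few mm. All four stand upright, and the arm is clear with the gripper open.
- **Network positions:** most readings were within about 5 mm of the targets. One top-view reading put the housing 8.4 mm off across the rack, but the side view (−0.7 mm) and the overlay did not agree with it. The top view gave no reading for the bezel. The side view also reported a second "housing" where the bezel stands, which the pictures rule out.
- **Outline fits:** my simple top-view fits read 4–12.5 mm towards the robot across the rack. They include the visible sides of the pieces, so I set them aside in favour of the overlay.

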